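# Click the display arm onto the tape stand

### The job

The counter stand for masking tape is missing one arm. Take the loose square-tube display arm, slide its open end onto the stand's bare stub until it meets the spring button, pinch the button in at the mouth of the tube and slide the tube on over it until the button clicks out through the hole in the tube, then let go. Do it gently by feel, never forcing the arm against the stand, and leave the other goods on the table where they are.

Things in the scene. Friction and masses are not known exactly. Their poses are not given: they have to be found in the camera images.
- stand: counter stand screwed to the table: foot plate 170 x 190 x 8 mm, column 40 x 40 mm, 176 mm high, with a clamp screw 20 mm long on its -x side. Origin on the table under the column's axis. Its bare stub, a level 18 x 18 mm steel bar, runs from the column along the stand's +y, its axis 150 mm above the table. Along -y a like arm is already fitted, with three rolls of tape 110 mm across.
- clip (a joint): how far the spring button is pressed in, m: 0 fully out, about 0.006 under the tube's wall, 0.007 flush. It is a 9 mm round stud on the stub's +x face (stand frame), mid height, standing 7 mm out, edge rounded 2 mm, spring 2.5 N to 6 N. Standing out it stops the tube dead; pressed level with the tube's outside (about 0.003) it slips under the flared mouth as the tube slides on.
- tube_centre (a point): centre of the loose display arm: a straight square steel tube, 25 x 25 mm outside, 20 x 20 mm inside (1 mm play all round the stub), 160 mm long along its y, about 0.2 kg, lying on its underside. Open mouth at -y; at +y an end plate 25 mm wide, 4 thick, standing 20 mm above the tube. Fitted, its axes are the stand's and the tube is on the stub's axis.
- tube_mouth (a point): centre of the arm's open mouth, 80 mm from tube_centre along -y. The last 5.5 mm of the walls are flared inside, almost to the full outside width. The round 11 mm hole is in the tube's +x wall, mid height, 55 mm from the mouth. The stub telescopes and is clamped at a reach that differs each time and is not measured: see stub_root.
- prong: bystander, not the arm: a round 18 mm steel prong 150 mm long, lying along its y, with a 45 mm square mounting plate at its +y end; origin under its middle
- tape_roll: bystander: a roll of masking tape lying flat, 110 mm across, 36 mm high; origin under its centre
- mini_roller: bystander: a small paint roller with its handle, lying; sleeve 32 mm thick and 100 mm long at the origin, handle to its -x, 265 mm off at the end
- scraper: bystander: a filling knife lying flat, 215 mm long along its x, blade 90 mm wide at its +x end, 16 mm high
- paint_tin: bystander: a tin 100 mm across, 115 mm high; origin under its centre
- filler_tub: bystander: a tub 80 mm across, 85 mm high; origin under its centre
- stub_root (a point): where the stub's axis leaves the column's +y face (stand frame 0, 20, 150 mm). The stub ends 175 to 215 mm from here, with a tapered nose 10 mm long, 11 mm square at its end; the button's middle is always 95 mm short of the end. So the tube stops at the button after 90 mm on the stub, and clicks home about 59 mm further on: look or feel for it.
Things that resemble listed ones, but are neither listed nor needed, are in the scene too. Leave any blue look-alike of the part that bears tube_centre alone.

How it is judged:
By the outcome, as a careful person would: the job done as asked, in the order asked, and still so for the second after the job is handed in, with the robot touching nothing.
It also fails if it takes over 72 s, if anything falls off the work surface, if the arm or the gripper's body presses on something with over 40 N, if the wrist force passes 120 N, or if a joint passes its speed limit or range.

### The arm

A 7-joint arm with a two-finger parallel gripper is mounted at the origin on the work surface. World frame = base frame: x ahead of the robot, y to its left, z up, the work surface at z = 0. Lengths are in mm, angles in rad, forces in N, time in s.
With the tool pointing down it reaches from about 350 to 900 mm from the base axis. Payload 8.1 kg.
Tool frame: the origin (TCP) lies midway between the tips of the shut fingers; the grasp point (between the pads) lies 19 mm behind it; z points along the fingers, y is the direction in which the jaws open and shut (so a half turn about z gives the same grasp; the last joint's range is limited). The gripper opens to 92 mm and grips with 3 to 60 N. Pads are 19 mm wide; open, the fingers measure 130 mm over their backs; the gripper's body (75 mm by 190 mm) begins 47 mm behind the grasp point.
Start: joints at [-0.103, 0.434, 0.025, 1.573, -0.012, 1.134, -0.075], TCP at [625.013, -0.027, 226.742] pointing down, gripper open.
Joint ranges: [-2.62, 2.62], [-0.44, 2.09], [-1.27, 1.32], [0.08, 2.57], [-1.32, 4.46], [0.12, 2], [-2.74, 2.74]. Speed limits (rad/s): [2.22, 2.22, 3.01, 3.01, 3.14, 3.14, 3.14].

### API

Orientations are given as a 3x3 rotation matrix whose columns are the frame's x, y, z axes.
In Python, from rig import monitor, vision, sign_off gives the robot as it stands.
- The arm moves only by the tool arm_command, never from a script. Its argument "increments" is a list that holds one entry, the list of rows, each a list of 7 numbers: the shift along the tool's x, y, z in m, then the turn, a rotation vector about the tool's x, y, z in rad, then the finger opening in m, from 0 to 0.0918. A call has 1 to 12 rows; each row shifts and turns the commanded pose from where the row before left it, along the tool's axes as they then stand; what a row does not reach is not made up. A row lasts 1/12 s, in which the tool goes at most 41.7 mm and 7.16 degrees, less where a joint would pass 70% of its speed; a pose out of reach is approached as far as the arm can. A call with a gripper value outside its range is refused whole. The fingers move at their own pace and stop on an object; "squeeze" is the grip in N (left out, the last holds). Time passes only in rows, so rows that do not move let the fingers close. It gives the time, the measured TCP pose, the force and the opening at its end, in the units of the state.
- monitor.observe(): the state, without advancing time (a new reading comes with each control period).
- vision.capture(name): name is "scene" or "side" or "wrist"; returns the picture (384x512x3 uint8, red, green, blue); there is no depth.
- vision.camera_params(name): a dict with "camera_matrix" (3x3 intrinsics, pixels), "position" and "attitude" of the camera in the world. Camera axes: x right, y up, looking along -z (the intrinsics and any distortion apply to the point x, -y, -z); pixel columns grow to the right and rows downward; lengths in mm; the calibration is good to about 2 mm. A picture is of the moment at which its call begins: read the wrist's pose just before it. camera_params takes no time and is no camera call; for the wrist camera it gives the pose at the moment of the call.
- sign_off(): hands the job in, once; it reports no verdict.
The state is a dict: "t": time; "joint_positions": joint angles; "qvel": joint speeds; "joint_efforts": joint torques, N m; "tool_pos": TCP position; "eef_rot": TCP orientation; "wrist_force": force on the tool from outside, world axes, zero at the start; "wrist_torque": the same for the moment, N m; "gripper_width": finger opening in mm.
Only numpy, scipy, OpenCV 4.12 (cv2) and the standard library are available. Lean on these libraries where they do the work, as an engineer would, in place of code of your own. Each camera call takes 0.05 s, during which the arm holds its last target.

## Working session

There is one attempt and no reset: what is moved stays moved. The work goes in short steps, Python scripts to look and compute and a tool call to move; the robot and the scene stay as the last step left them, time stands still between calls to the robot, and variables do not carry over. Pictures are saved under pics/ and viewed, and the job is handed in when it is done.

Besides the shell and the picture viewer there is one more tool, called after "Request:" as name(argument=value, ...) on one line, values as JSON. arm_command: Moves the arm, as the interface text tells. Its arguments: {"type":"object","properties":{"increments":{"type":"array"},"squeeze":{"type":"number"}},"required":["increments"]}

```bash
ls; mkdir -p pics; python3 - <<'E'
from rig import monitor, vision
import cv2
s=monitor.observe(); print(s)
for n in ["scene","side","wrist"]:
    p=vision.camera_params(n); print(n,p)
    im=vision.capture(n); cv2.imwrite(f"pics/{n}0.png",im[:,:,::-1])
E
```

```text
pics
{'t': 0.0, 'joint_positions': array([-0.10262038,  0.43519768,  0.02496736,  1.57409765, -0.01160856,
        1.13399281, -0.07510256]), 'qvel': array([ 1.75942135e-04,  1.49526885e-04,  3.03911707e-04, -7.89928671e-05,
       -6.82499299e-04, -1.77174221e-03,  1.90923618e-03]), 'joint_efforts': array([ 3.89017032e-04, -6.67853522e+01,  9.84863900e-01, -3.14464223e+01,
       -6.05165795e-02,  4.27553023e-02,  1.12382318e-04]), 'tool_pos': array([ 6.24489514e+02, -3.84134185e-02,  2.25960411e+02]), 'eef_rot': array([[ 5.04182097e-05,  9.99998805e-01, -1.54493749e-03],
       [ 9.99999990e-01, -5.06196447e-05, -1.30345111e-04],
       [-1.30423159e-04, -1.54493090e-03, -9.99998798e-01]]), 'wrist_force': array([ 0.98943545, -0.18343089,  0.11610657]), 'wrist_torque': array([-5.27668725e-02,  3.83228148e-05, -1.52039634e-02]), 'gripper_width': 91.80448279783432}
scene {'camera_matrix': array([[435.6579349 ,   0.        , 253.97551906],
       [  0.        , 435.6579349 , 185.32571903],
       [  0.        ,   0.        ,   1.        ]]), 'position': array([1196.49668564,  687.15505
[... 317 characters left out ...]
        ,   0.        ,   1.        ]]), 'position': array([ 318.74846434, -612.44798778,  818.8639057 ]), 'attitude': array([[ 0.96221826,  0.18025282, -0.20407092],
       [-0.27220934,  0.65382807, -0.70598224],
       [ 0.00617201,  0.73485901,  0.67819181]])}
wrist {'camera_matrix': array([[266.13166846,   0.        , 253.53976325],
       [  0.        , 266.13166846, 192.55603273],
       [  0.        ,   0.        ,   1.        ]]), 'position': array([624.43608108,  78.907702  , 383.22024944]), 'attitude': array([[ 9.99999238e-01, -1.05769581e-03,  6.36704736e-04],
       [ 8.27449959e-04,  9.56979113e-01,  2.90155634e-01],
       [-9.16209531e-04, -2.90154886e-01,  9.56979259e-01]])}
```

View pics/scene0.png

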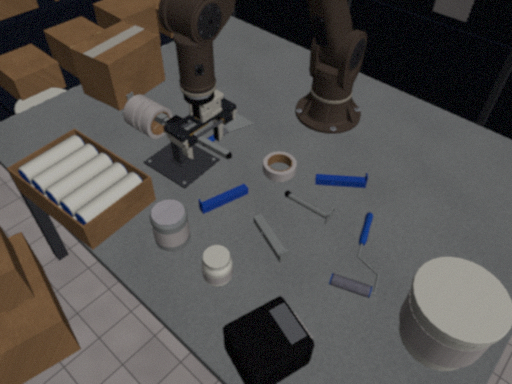

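View pics/side0.png

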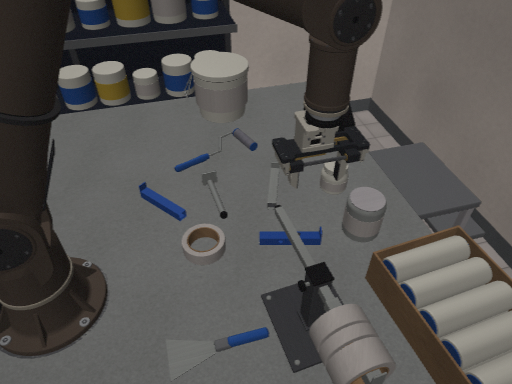

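View pics/wrist0.png

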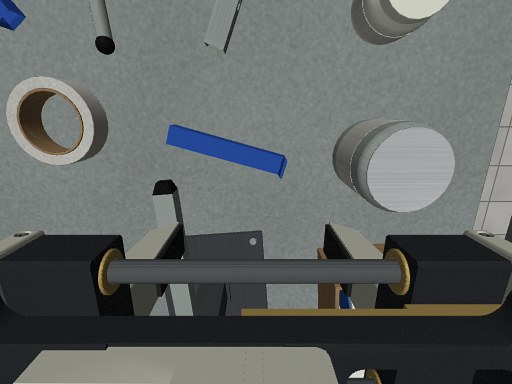

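```bash
cat > h.py <<'E'
import numpy as np, cv2
from rig import monitor, vision
def ray(cp,uv):
    K=cp["camera_matrix"]; R=cp["attitude"]; d=np.linalg.inv(K)@np.array([uv[0],uv[1],1.]); d=np.array([d[0],-d[1],-d[2]])
    d=R@d; return cp["position"],d/np.linalg.norm(d)
def onz(cp,uv,z):
    o,d=ray(cp,uv); return o+d*(z-o[2])/d[2]
def proj(cp,P):
    P=np.atleast_2d(P); c=(P-cp["position"])@cp["attitude"]; K=cp["camera_matrix"]
    return np.c_[K[0,0]*c[:,0]/-c[:,2]+K[0,2], K[1,1]*-c[:,1]/-c[:,2]+K[1,2]]
def tri(obs):
    A=np.zeros((3,3)); b=np.zeros(3)
    for cp,uv in obs:
        o,d=ray(cp,uv); M=np.eye(3)-np.outer(d,d); A+=M; b+=M@o
    X=np.linalg.solve(A,b); return X,[np.linalg.norm(proj(cp,X)[0]-uv) for cp,uv in obs]
def crop(src,dst,x0,y0,x1,y1,k):
    im=cv2.imread(src)[y0:y1,x0:x1]; cv2.imwrite(dst,cv2.resize(im,None,fx=k,fy=k,interpolation=cv2.INTER_CUBIC))
def snap(n,f):
    s=monitor.observe(); cp=vision.camera_params(n); im=vision.capture(n); cv2.imwrite(f,im[:,:,::-1]); return s,cp
E
python3 - <<'E'
from h import *
crop("pics/scene0.png","pics/sc_a.png",110,80,310,280,4) if 0 else crop("pics/scene0.png","pics/sc_a.png",130,80,330,230,4)
crop("pics/scene0.png","pics/sc_b.png",190,180,310,270,6)
crop("pics/side0.png","pics/si_a.png",200,140,400,290,4)
crop("pics/side0.png","pics/si_b.png",250,200,370,384,4) if 0 else None
E
```

```text
(no output)
```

View pics/sc_a.png

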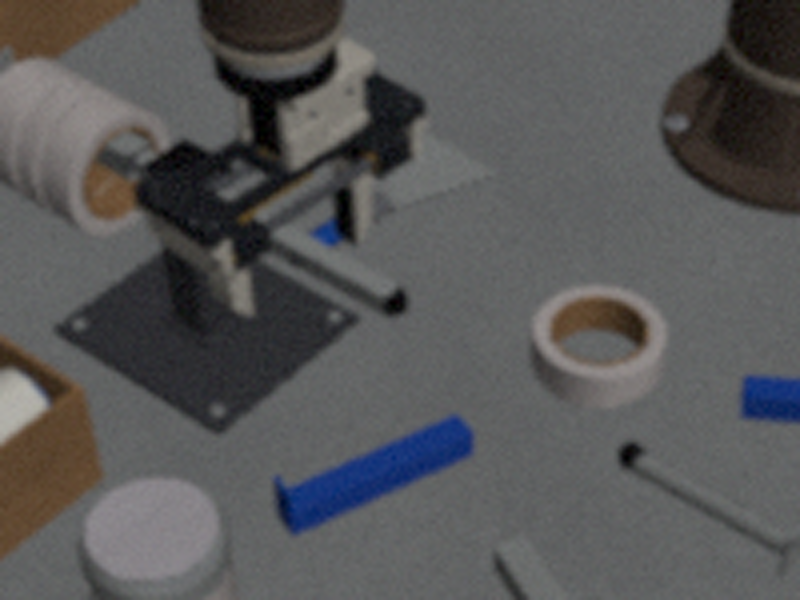

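View pics/sc_b.png

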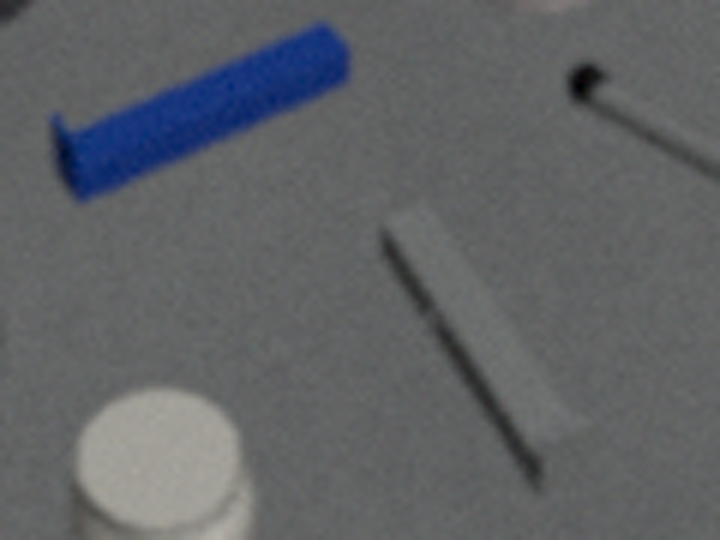

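View pics/si_a.png

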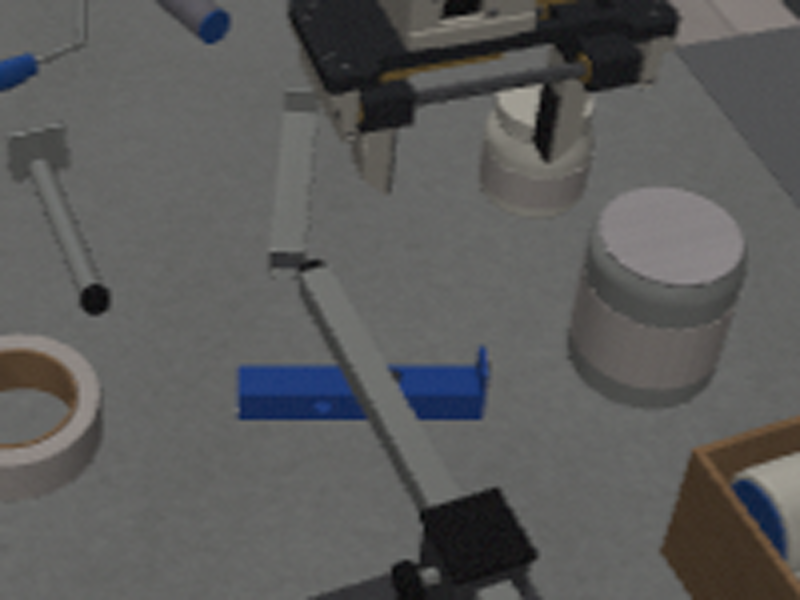

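```bash
python3 - <<'E'
from h import *
S=vision.camera_params("scene");D=vision.camera_params("side");W=vision.camera_params("wrist")
c=lambda x,y:(130+x/4,80+y/4)
print("foot",[onz(S,c(*p),8).round(1) for p in [(60,328),(218,432),(355,318)]])
b=lambda x,y:(190+x/6,180+y/6)
print("tube scene mouth L,R",onz(S,b(385,226),25),onz(S,b(430,207),25))
print("plate bottom +x",onz(S,b(540,488),0))
e=lambda x,y:(200+x/4,140+y/4)
print("side mouth top L,R",onz(D,e(270,254),25),onz(D,e(306,254),25))
print("side plate top L",onz(D,e(287,92),45))
print("wrist mouth top",onz(W,(206,43),25),onz(W,(224,50),25))
print("stub tip tri",tri([(S,c(397,300)),(D,e(312,265)),(W,(165,185))]))
print("W tip",onz(W,(165,187),150))
E
```

```text
foot [array([ 649.1, -277.5,    8. ]), array([639. , -92.6,   8. ]), array([ 473.6, -107.1,    8. ])]
tube scene mouth L,R [589.80340604 157.77096883  25.        ] [565.99545849 165.88913366  25.        ]
plate bottom +x [640.74041183 299.89315864   0.        ]
side mouth top L,R [565.56978017 155.82640187  25.        ] [590.01452656 149.07624387  25.        ]
side plate top L [622.75164939 302.71777215  45.        ]
wrist mouth top [567.00584579 158.10107332  25.        ] [588.41072532 150.55024093  25.        ]
stub tip tri (array([545.58015218,  16.5145504 , 153.85183571]), [np.float64(0.3750525039234087), np.float64(0.5246752883459285), np.float64(0.40735596431828414)])
W tip [543.74394423  13.37280208 150.        ]
```

Request:
arm_command(increments=[[[0.03,-0.002,0,0,0,0,0.0918],[0.03,-0.002,0,0,0,0,0.0918],[0.03,-0.002,0,0,0,0,0.0918],[0.03,-0.003,0,0,0,0,0.0918],[0.03,-0.003,0,0,0,0,0.0918],[0.03,-0.003,0,0,0,0,0.0918],[0.03,-0.003,0,0,0,0,0.0918],[0.03,0,0,0,0,0,0.0918],[0,0,0,0,0,0.11,0.0918],[0,0,0,0,0,0.11,0.0918],[0,0,0,0,0,0.1,0.0918],[0,0,0,0,0,0,0.0918]]])

```text
t: 1.15
tool_pos: [606.7, 240.2, 226.3]
eef_rot: [[0.319, 0.948, -0.001], [0.948, -0.319, -0.001], [-0.001, -0.0, -1.0]]
wrist_force: [1.2, 0.5, 0.7]
gripper_width: 91.8
```

```bash
python3 - <<'E'
from h import *
import pickle
P={}
for n in ["scene","side","wrist"]:
    s,P[n]=snap(n,f"pics/{n}1.png")
pickle.dump(P,open("P1.pkl","wb"))
print(s["t"],s["tool_pos"],s["eef_rot"],s["wrist_force"])
im=cv2.imread("pics/wrist1.png"); cv2.imwrite("pics/w1.png",cv2.resize(im,None,fx=1.5,fy=1.5,interpolation=cv2.INTER_CUBIC))
crop("pics/scene1.png","pics/sc1.png",110,80,250,200,5)
crop("pics/side1.png","pics/si1.png",255,190,375,350,4)
E
```

```text
1.25 [606.86659948 239.93741245 226.48426511] [[ 3.11312146e-01  9.50307648e-01 -3.50135773e-04]
 [ 9.50307566e-01 -3.11312282e-01 -4.40674539e-04]
 [-5.27777951e-04 -1.95549338e-04 -9.99999842e-01]] [0.24760181 0.32462523 0.25627366]
```

View pics/w1.png

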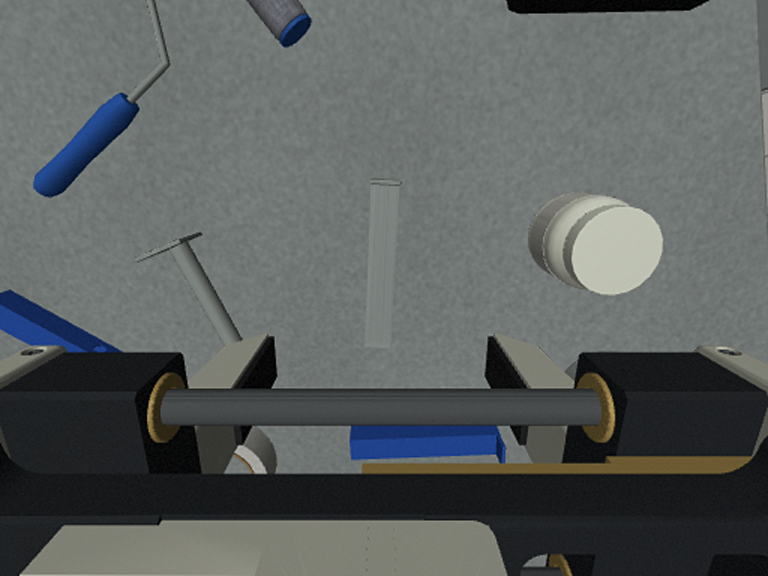

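View pics/sc1.png

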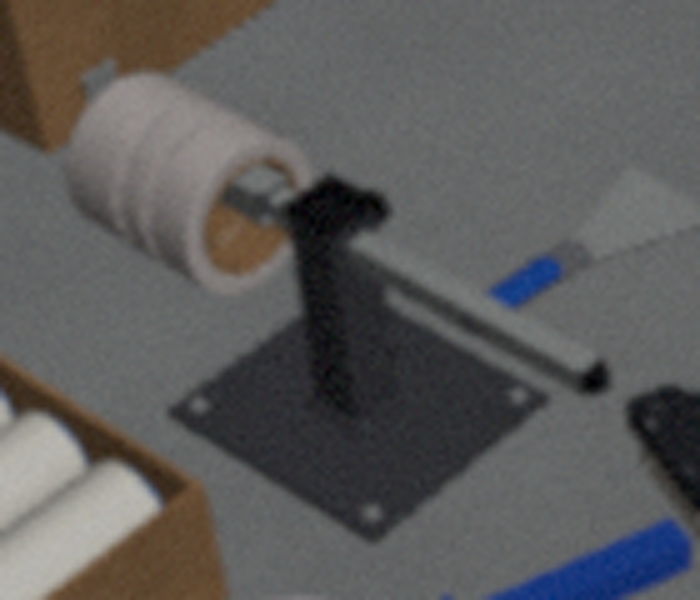

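View pics/si1.png

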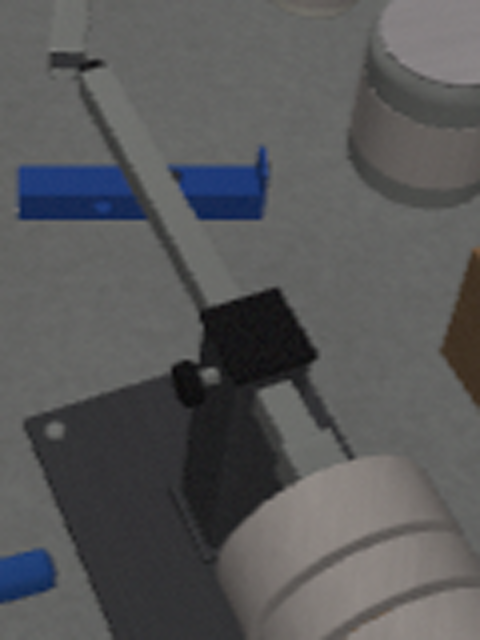

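```bash
cat > fit.py <<'E'
from h import *
import pickle
from scipy.optimize import least_squares
P=pickle.load(open("P1.pkl","rb"));S,D,W=P["scene"],P["side"],P["wrist"]
# tube in wrist
w=lambda x,y:(x/1.5,y/1.5)
a=[onz(W,w(364.5,347),25),onz(W,w(391.5,347),25)]
pl=[onz(W,w(371,180.5),45),onz(W,w(401.5,181.5),45)]
print("mouth",a,np.mean(a,0),"plate top",np.mean(pl,0),pl)
m=np.mean(a,0);d=np.mean(pl,0)-m;print("len",np.hypot(*d[:2]),"dir yaw deg",np.degrees(np.arctan2(-d[0],d[1])))
s=lambda x,y:(255+x/4,190+y/4)
c=lambda x,y:(110+x/5,80+y/5)
F=[(D,s(202,315),(-20,20,176)),(D,s(277,288),(20,20,176)),(D,s(316,355),(20,-20,176)),
(D,s(81,78),(-9,'n',159)),(D,s(104,65),(9,'n',159)),
(D,s(177,174),(13,'b',151)),
(S,c(170,412),('f',85,-95,8)),(S,c(374,541),('f',85,95,8)),(S,c(548,399),('f',-85,95,8)),
(S,c(586,367),(9,'n',159)),(S,c(605,352),(-9,'n',159)),(S,c(578,388),(9,'n',141)),
(D,s(24,424),('f',-85,95,8))]
def X(p,q):
    x,y,t,L,f=p
    if q[0]=='f': q=(q[1],q[2]+f,q[3])
    else: q=(q[0],{'n':20+L-10,'b':20+L-95}.get(q[1],q[1]),q[2])
    return np.array([x+np.cos(t)*q[0]-np.sin(t)*q[1],y+np.sin(t)*q[0]+np.cos(t)*q[1],q[2]])
def res(p): return np.concatenate([proj(cp,X(p,q))[0]-uv for cp,uv,q in F])
r=least_squares(res,[556,-195,0.06,195,0],loss="soft_l1")
print(r.x,np.degrees(r.x[2]));print(res(r.x).reshape(-1,2).round(1))
p=r.x
for n,y in [("tip",20+p[3]),("button",p[3]-75),("root",20)]: print(n,X(p,(0,y,150)))
E
python3 fit.py
```

```text
mouth [array([564.05016796, 159.62932598,  25.        ]), array([589.25907105, 151.39070108,  25.        ])] [576.6546195  155.51001353  25.        ] plate top [632.51567624 303.58835815  45.        ] [array([620.75949252, 307.8441067 ,  45.        ]), array([644.27185996, 299.33260961,  45.        ])]
len 158.26450583315346 dir yaw deg -20.66847567214428
[ 5.61443713e+02 -2.01143635e+02  9.00174437e-02  2.00156606e+02
  5.01544481e+00] 5.157619609230045
[[ 0.7 -0.5]
 [ 0.2  0.4]
 [ 0.2 -0.5]
 [-1.4 -1.3]
 [-0.   0. ]
 [-1.5  0.5]
 [-1.3 -0.4]
 [-0.1 -0.7]
 [-0.1 -1.5]
 [-1.7  0.1]
 [-1.5 -0.2]
 [ 0.1  0.5]
 [-1.2 -2.5]]
tip [541.65253227  18.12159274 150.        ]
button [550.19264489 -76.49376793 150.        ]
root [ 559.64579495 -181.22461186  150.        ]
```

```bash
python3 - <<'E'
from h import *
S=vision.camera_params("scene")
g=np.array([607.9,239.9,0]);x=np.array([.938,-.347,0]);y=np.array([.347,.938,0])
for n,u,z in [("tip",(288,194),9),("plate",(327,217),20),("plate2",(333,210),45),("tub",(217,250),85),("tubL",(203,262),85),("tubR",(231,258),85)]:
    p=onz(S,u,z); print(n,p.round(),((p-g)@x).round(),((p-g)@y).round())
E
```

```text
tip [438. 163.   9.] -133.0 -131.0
plate [439. 311.  20.] -183.0 8.0
plate2 [425. 317.  45.] -198.0 9.0
tub [771. 192.  85.] 169.0 11.0
tubL [820. 192.  85.] 215.0 28.0
tubR [764. 235.  85.] 148.0 50.0
```

Request:
arm_command(increments=[[[0,0.001,0.035,0,0,0.035,0.06],[0,0,0.035,0,0,0,0.06],[0,0,0.035,0,0,0,0.06],[0,0,0.035,0,0,0,0.06],[0,0,0.035,0,0,0,0.06],[0,0,0.03,0,0,0,0.06],[0,0,0.01,0,0,0,0.06],[0,0,0.006,0,0,0,0.06],[0,0,0,0,0,0,0.06]]], squeeze=10)

```text
t: 2.05
tool_pos: [608.0, 239.5, 5.5]
eef_rot: [[0.347, 0.938, -0.001], [0.938, -0.347, -0.0], [-0.0, -0.001, -1.0]]
wrist_force: [-0.0, 0.2, 1.3]
gripper_width: 60.0
```

```bash
python3 - <<'E'
from h import *
snap("side","pics/side2.png"); s,_=snap("wrist","pics/w2.png"); print(s["tool_pos"],s["wrist_force"],s["gripper_width"])
crop("pics/side2.png","pics/si2.png",220,120,370,240,5)
E
```

```text
[608.76473615 239.86094394   6.74804513] [-0.05622904  0.29733529  1.40193314] 60.03549196480422
```

View pics/w2.png

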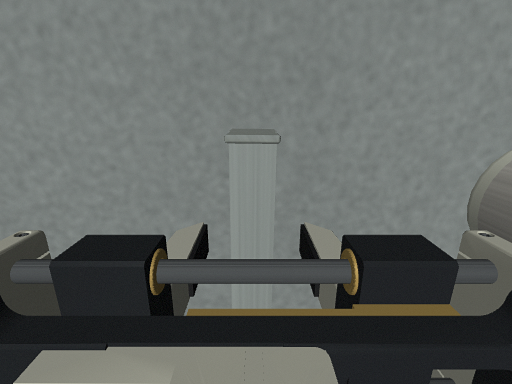

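View pics/si2.png

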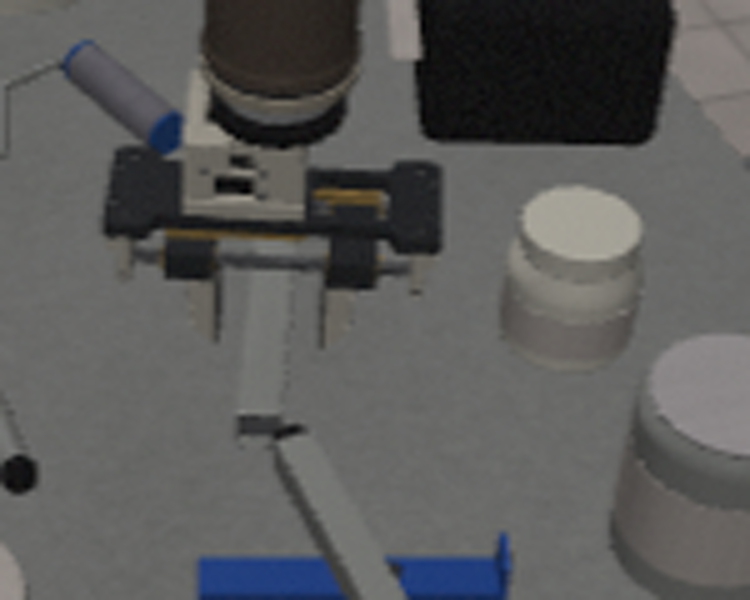

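Request:
arm_command(increments=[[[0,0,0,0,0,0,0.01],[0,0,0,0,0,0,0.01],[0,0,0,0,0,0,0.01],[0,0,0,0,0,0,0.01],[0,0,0,0,0,0,0.01],[0,0,0,0,0,0,0.01],[0,0,0,0,0,0,0.01],[0,0,0,0,0,0,0.01]]], squeeze=30)

```text
t: 2.82
tool_pos: [608.0, 239.7, 6.0]
eef_rot: [[0.348, 0.938, 0.0], [0.938, -0.348, 0.0], [0.0, 0.0, -1.0]]
wrist_force: [-1.4, -0.2, 3.8]
gripper_width: 24.5
```

Request:
arm_command(increments=[[[0,0,-0.0155,0,0,0,0.01],[0,0,-0.03,0,0,0,0.01],[0,0,-0.03,0,0,0,0.01],[0,0,-0.03,0,0,0,0.01],[0,0,-0.032,0,0,0,0.01],[0,0,0,0,0,-0.11,0.01],[0,0,0,0,0,-0.11,0.01],[0,0,0,0,0,-0.11,0.01],[0,0,0,0,0,-0.116,0.01],[0,0,0,0,0,0,0.01]]])

```text
t: 3.65
tool_pos: [607.7, 239.2, 142.8]
eef_rot: [[-0.096, 0.995, -0.001], [0.995, 0.096, -0.0], [-0.0, -0.001, -1.0]]
wrist_force: [-0.4, 0.3, -1.5]
gripper_width: 24.6
```

Request:
arm_command(increments=[[[-0.016,-0.014,0,0,0,0,0.01],[-0.02,-0.018,0,0,0,0,0.01],[-0.02,-0.018,0,0,0,0,0.01],[-0.02,-0.018,0,0,0,0,0.01],[-0.019,-0.018,0,0,0,0,0.01],[0,0,0,0,0,0,0.01],[0,0,0,0,0,0,0.01]]])

```text
t: 4.23
tool_pos: [530.3, 135.7, 143.2]
eef_rot: [[-0.085, 0.996, -0.001], [0.996, 0.085, -0.001], [-0.001, -0.001, -1.0]]
wrist_force: [-0.1, 1.0, -2.2]
gripper_width: 24.9
```

```bash
python3 - <<'E'
from h import *
import pickle
P={}
for n in ["scene","side","wrist"]:
    s,P[n]=snap(n,f"pics/{n}3.png")
    print(s["tool_pos"],s["wrist_force"])
pickle.dump(P,open("P3.pkl","wb"))
print(s["t"],s["eef_rot"])
crop("pics/scene3.png","pics/sc3.png",170,90,290,180,6)
crop("pics/side3.png","pics/si3.png",230,150,350,280,5)
E
```

```text
[530.2862434  135.71230386 143.23740889] [-0.05017254  1.02783631 -2.21465956]
[531.02230783 137.09419596 143.36020171] [-0.12037628 -0.57832972 -2.25162202]
[531.40531438 137.90996839 143.35973107] [ 0.49738369  0.41015987 -1.52005713]
4.3333 [[-8.88641961e-02  9.96043545e-01  6.40482503e-04]
 [ 9.96043573e-01  8.88637767e-02  6.56037053e-04]
 [ 5.96525778e-04  6.96246686e-04 -9.99999580e-01]]
```

View pics/sc3.png

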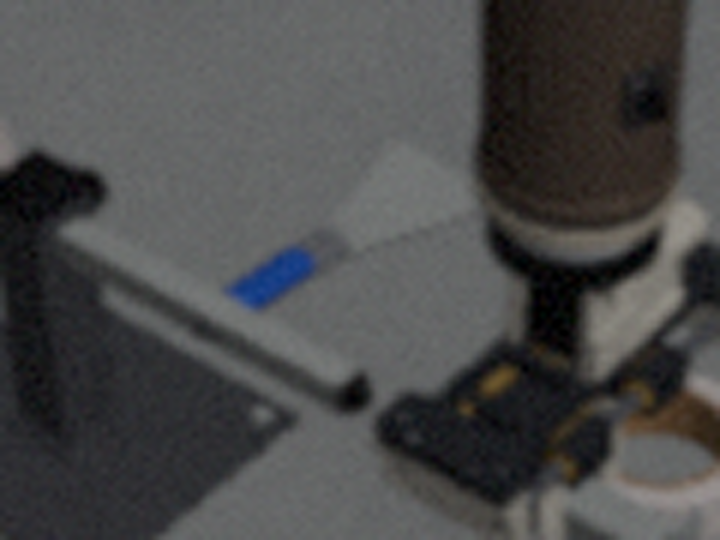

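View pics/si3.png

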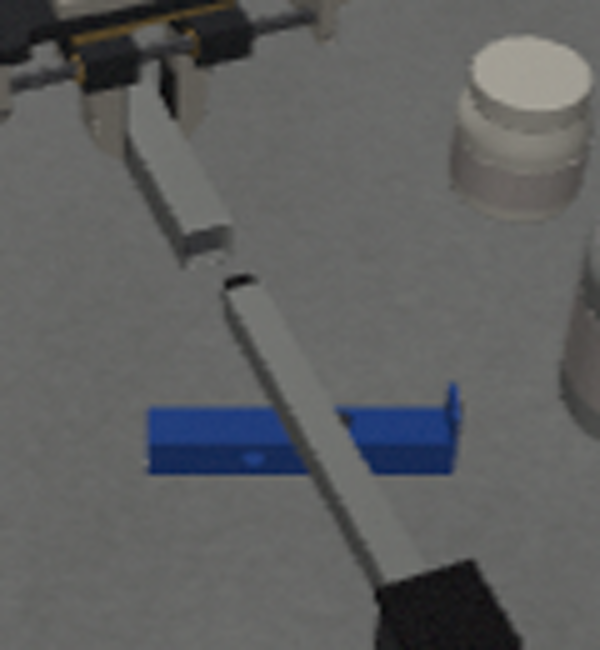

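View pics/wrist3.png

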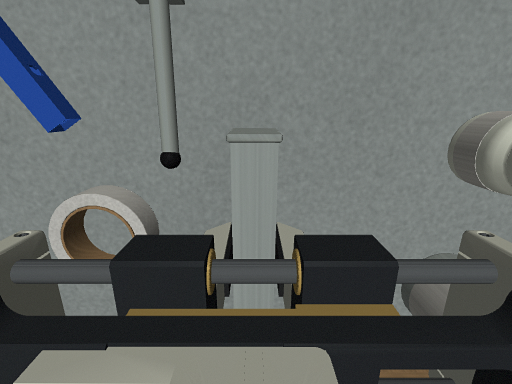

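```bash
python3 - <<'E'
from h import *
import pickle
from scipy.optimize import least_squares
D=pickle.load(open("P3.pkl","rb"))["side"]
im=cv2.imread("pics/side3.png")[150:280,230:350]; 
k=8; im=cv2.resize(im,None,fx=k,fy=k,interpolation=cv2.INTER_CUBIC)
cv2.imwrite("pics/si3b.png",im[:600,100:800])
E
```

```text
(no output)
```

View pics/si3b.png

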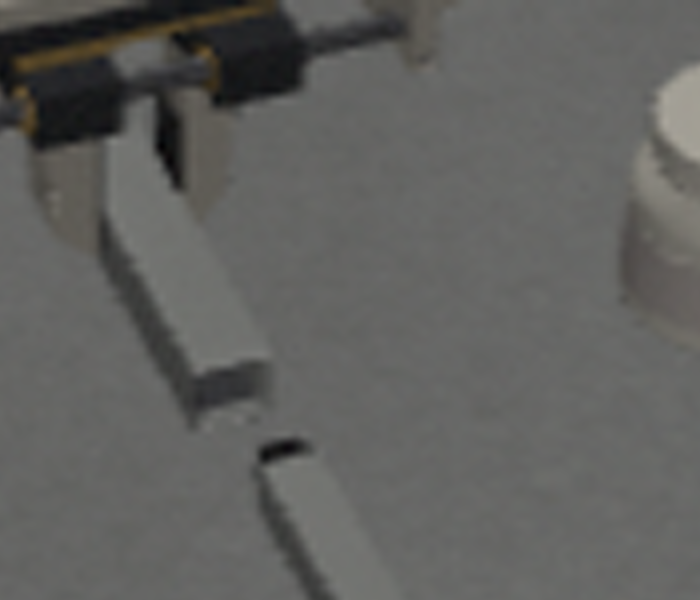

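```bash
python3 - <<'E'
from h import *
D=vision.camera_params("side")
a=lambda x,y:(230+(x+100)/8,150+y/8); b=lambda x,y:(230+x/5,150+y/5)
t=np.radians(5.16);ex=np.array([np.cos(t),np.sin(t)]);ey=np.array([-np.sin(t),np.cos(t)])
ref=np.array([541.65,18.1])
for n,p,z in [("tubeL",a(189,377),162.5),("tubeR",a(271,359),162.5),("tubeL far",a(104,205),162.5),("tubeR far",a(162,165),162.5),
 ("stubL",a(266,470),159),("stubR",a(318,453),159),("stubcolL",b(380,590),159),("stubcolR",b(424,569),159)]:
    q=onz(D,p,z)[:2]-ref; print(n,(q@ex).round(2),(q@ey).round(2))
E
```

```text
tubeL -13.39 27.45
tubeR 12.35 26.08
tubeL far -9.46 109.5
tubeR far 14.7 121.33
stubL -5.53 -13.14
stubR 11.29 -12.05
stubcolL -13.19 -188.66
stubcolR 8.03 -185.6
```

```bash
python3 - <<'E'
from h import *
crop("pics/wrist0.png","pics/w0c.png",140,170,280,320,5) if 0 else crop("pics/wrist0.png","pics/w0c.png",140,172,280,322,4)
E
```

```text
(no output)
```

View pics/w0c.png

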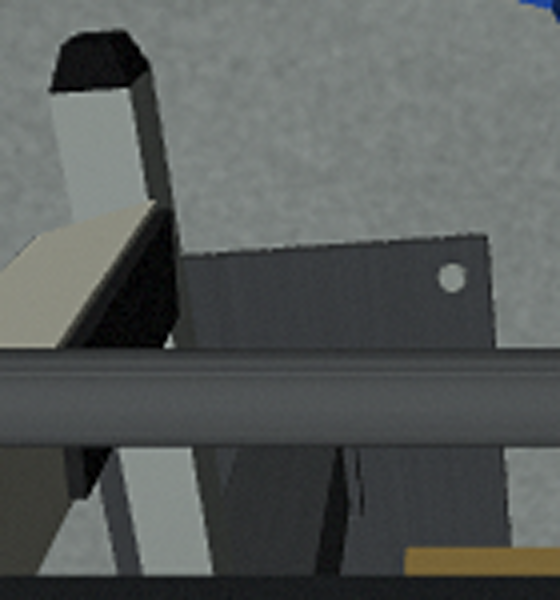

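```bash
python3 - <<'E'
from h import *
W=dict(camera_matrix=np.array([[266.13166846,0,253.53976325],[0,266.13166846,192.55603273],[0,0,1]]),position=np.array([624.43608108,78.907702,383.22024944]),
attitude=np.array([[9.99999238e-01,-1.05769581e-03,6.36704736e-04],[8.27449959e-04,9.56979113e-01,2.90155634e-01],[-9.16209531e-04,-2.90154886e-01,9.56979259e-01]]))
c=lambda x,y:(140+x/4,172+y/4)
q={n:onz(W,c(*p),z) for n,p,z in [("jL",(51,94),159),("jR",(130,87.5),159),("aL",(119,448),159),("aR",(191,448),159),("bL",(143,575),159),("bR",(213,575),159),("f1",(487,234),8),("f2",(183,254),8),("f3",(511,548),8)]}
for k,v in q.items(): print(k,v.round(1))
ang=lambda d:np.degrees(np.arctan2(-d[0],d[1]))
print(ang(q["jL"]-q["bL"]),ang(q["jR"]-q["bR"]),ang(q["jL"]-q["aL"]),ang(q["jR"]-q["aR"]),ang(q["f1"]-q["f3"]),np.degrees(np.arctan2(*(q["f1"]-q["f2"])[[1,0]])))
print((q["jL"]+q["jR"])/2)
E
```

```text
jL [535.2   8.1 159. ]
jR [552.8   9.6 159. ]
aL [542.  -83.1 159. ]
aR [559.7 -83.1 159. ]
bL [ 544.7 -121.   159. ]
bR [ 562.6 -121.   159. ]
f1 [636.9 -95.9   8. ]
f2 [ 519.2 -104.5    8. ]
f3 [ 648.5 -241.5    8. ]
4.197853539201587 4.299827929852586 4.242564797060125 4.242799312027586 4.560670324860952 4.184319256457368
[544.01834249   8.86849136 159.        ]
```

Request:
arm_command(increments=[[[0,0.0034,0,0,0,0.015,0.01],[-0.005,0,0,0,0,0,0.01],[-0.01,0,0,0,0,0,0.01],[-0.005,0,0,0,0,0,0.01],[0,0,0,0,0,0,0.01],[0,0,0,0,0,0,0.01]]])

```text
t: 4.88
tool_pos: [535.9, 116.8, 143.2]
eef_rot: [[-0.074, 0.997, -0.0], [0.997, 0.074, -0.0], [-0.0, -0.0, -1.0]]
wrist_force: [-0.2, 0.5, -2.9]
gripper_width: 25.0
```

```bash
python3 - <<'E'
from h import *
L=[]
for i,n in enumerate(["side","side","scene"]):
    s,_=snap(n,f"pics/{n}4{i}.png"); L.append(s["tool_pos"]); print(s["tool_pos"].round(1),s["wrist_force"].round(1))
m=np.mean(L,0); print(m, s["eef_rot"][:,0])
t=np.radians(4.25);ey=np.array([-np.sin(t),np.cos(t)]);ex=np.array([np.cos(t),np.sin(t)])
d=m[:2]-[543.3,18.8]; print("lat",d@ex,"along",d@ey)
crop("pics/side41.png","pics/si4.png",230,150,330,240,8)
E
```

```text
[535.9 116.8 143.2] [-0.2  0.5 -2.9]
[535.9 117.4 143.2] [ 0.2 -0.4 -1.6]
[535.8 117.7 143.3] [-0.8  0.5 -2.7]
[535.88606305 117.31529533 143.23124446] [-7.56884483e-02  9.97131476e-01  2.81137130e-04]
lat -0.09273019691678908 along 98.79383218073055
```

View pics/si4.png

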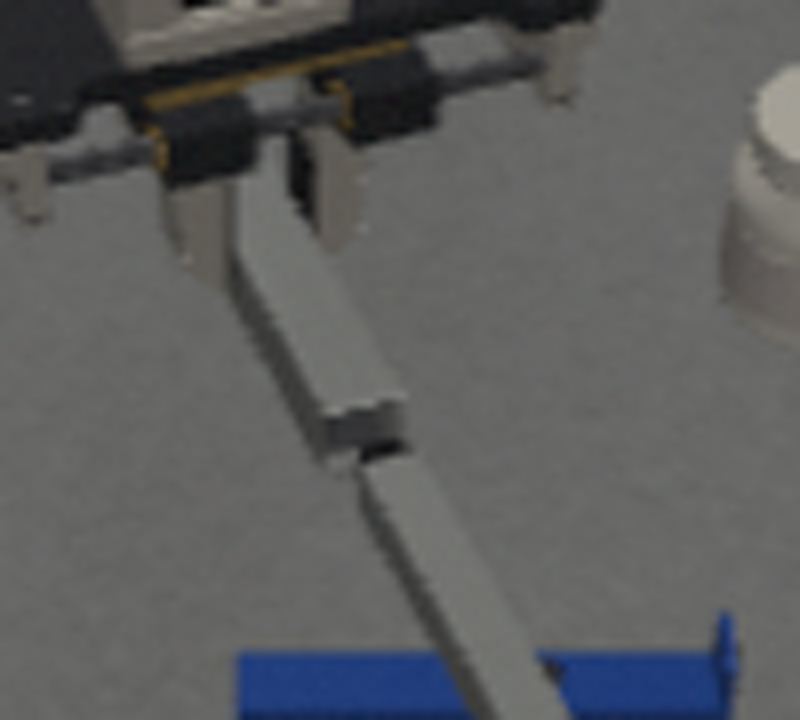

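Request:
arm_command(increments=[[[-0.004,0,0,0,0,0,0.01],[-0.004,0,0,0,0,0,0.01],[-0.004,0,0,0,0,0,0.01],[-0.004,0,0,0,0,0,0.01],[-0.004,0,0,0,0,0,0.01],[0,0,0,0,0,0,0.01]]])

```text
t: 5.53
tool_pos: [537.5, 96.3, 143.2]
eef_rot: [[-0.074, 0.997, 0.0], [0.997, 0.074, -0.001], [-0.001, 0.0, -1.0]]
wrist_force: [0.3, 0.1, -2.2]
gripper_width: 24.8
```

```bash
python3 - <<'E'
from h import *
for i,n in enumerate(["side"]):
    s,_=snap(n,f"pics/{n}5{i}.png"); print(s["tool_pos"].round(1),s["wrist_force"].round(1),s["wrist_torque"].round(2))
crop("pics/side50.png","pics/si5.png",230,150,330,240,8)
E
```

```text
[537.5  96.3 143.2] [ 0.3  0.1 -2.2] [-0.   -0.    0.09]
```

View pics/si5.png

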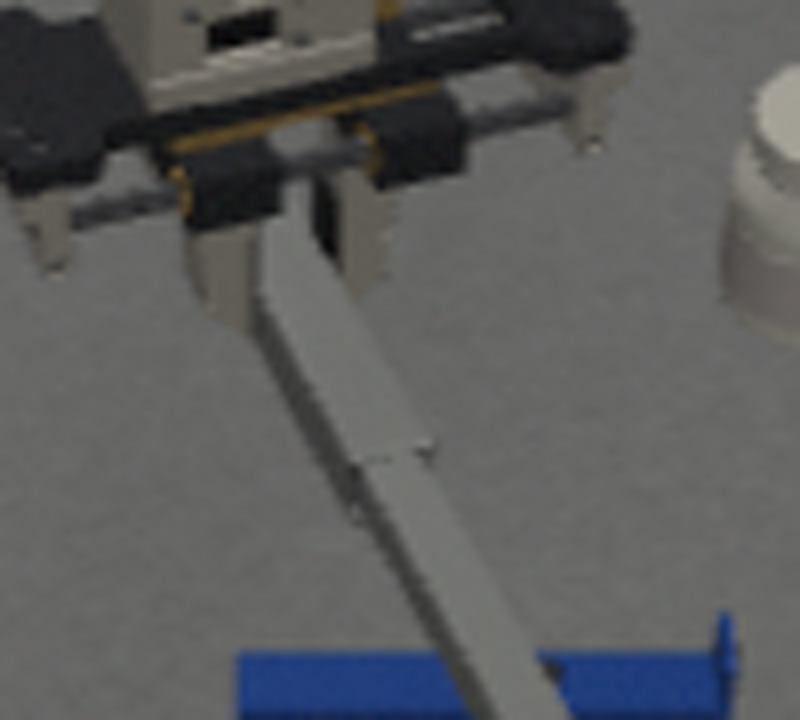

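Request:
arm_command(increments=[[[-0.004,0,0,0,0,0,0.01],[-0.004,0,0,0,0,0,0.01],[-0.004,0,0,0,0,0,0.01],[-0.004,0,0,0,0,0,0.01],[-0.004,0,0,0,0,0,0.01],[0,0,0,0,0,0,0.01]]])

```text
t: 6.08
tool_pos: [539.0, 76.4, 143.2]
eef_rot: [[-0.074, 0.997, 0.0], [0.997, 0.074, -0.001], [-0.001, -0.0, -1.0]]
wrist_force: [-0.7, -0.1, -1.9]
gripper_width: 24.8
```

```bash
cat > st.py <<'E'
from h import *
s=monitor.observe(); m=s["tool_pos"]
t=np.radians(4.25);ey=np.array([-np.sin(t),np.cos(t)]);ex=np.array([np.cos(t),np.sin(t)])
d=m[:2]-[543.3,18.8]; print("t",round(s["t"],2),"lat",(d@ex).round(2),"along",(d@ey).round(2),"z",m[2].round(2),"F lat",(s["wrist_force"][:2]@ex).round(2),"along",(s["wrist_force"][:2]@ey).round(2),"z",s["wrist_force"][2].round(2),"T",s["wrist_torque"].round(2),"w",s["gripper_width"].round(1))
E
python3 st.py
```

```text
Traceback (most recent call last):
  File "st.py", line 4, in <module>
    d=m[:2]-[543.3,18.8]; print("t",round(s["t"],2),"lat",(d@ex).round(2),"along",(d@ey).round(2),"z",m[2].round(2),"F lat",(s["wrist_force"][:2]@ex).round(2),"along",(s["wrist_force"][:2]@ey).round(2),"z",s["wrist_force"][2].round(2),"T",s["wrist_torque"].round(2),"w",s["gripper_width"].round(1))
                                                                                                                                                                                                                                                                              ^^^^^^^^^^^^^^^^^^^^^^^^
AttributeError: 'float' object has no attribute 'round'
```

No contact forces so far; continuing on gently.

Request:
arm_command(increments=[[[-0.004,0,0,0,0,0,0.01],[-0.004,0,0,0,0,0,0.01],[-0.004,0,0,0,0,0,0.01],[-0.004,0,0,0,0,0,0.01],[-0.004,0,0,0,0,0,0.01],[0,0,0,0,0,0,0.01]]])

```text
t: 6.58
tool_pos: [540.5, 56.5, 143.2]
eef_rot: [[-0.075, 0.997, 0.0], [0.997, 0.075, -0.001], [-0.001, -0.0, -1.0]]
wrist_force: [0.1, 0.5, -2.8]
gripper_width: 25.1
```

```bash
sed -i 's/s\["gripper_width"\].round(1)/s["gripper_width"]/' st.py; python3 st.py; python3 - <<'E'
from h import *
snap("scene","pics/scene6.png");snap("side","pics/side6.png")
crop("pics/side6.png","pics/si6.png",245,170,345,270,6);crop("pics/scene6.png","pics/sc6.png",160,80,260,180,6)
cv2.imwrite("pics/c6.png",np.hstack([cv2.imread("pics/si6.png"),cv2.imread("pics/sc6.png")])[:, :, :]) 
cv2.imwrite("pics/c6.png",cv2.resize(cv2.imread("pics/c6.png"),(800,400)))
E
```

```text
t 6.58 lat 0.0 along 37.82 z 143.21 F lat 0.18 along 0.48 z -2.75 T [0.07 0.03 0.01] w 25.094722784923697
```

View pics/c6.png

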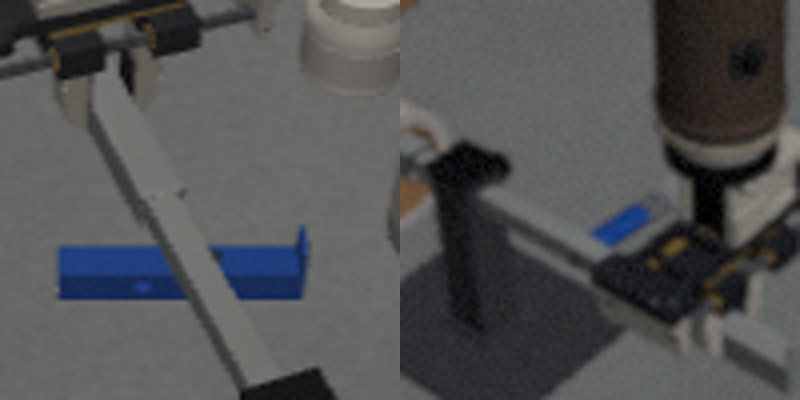

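Request:
arm_command(increments=[[[-0.004,0,0,0,0,0,0.01],[-0.005,0,0,0,0,0,0.01],[-0.005,0,0,0,0,0,0.01],[-0.005,0,0,0,0,0,0.01],[-0.004,0,0,0,0,0,0.01],[-0.004,0,0,0,0,0,0.01],[-0.002,0,0,0,0,0,0.01],[0,0,0,0,0,0,0.01]]])

```text
t: 7.35
tool_pos: [542.6, 28.1, 143.2]
eef_rot: [[-0.075, 0.997, -0.0], [0.997, 0.075, -0.0], [-0.0, -0.0, -1.0]]
wrist_force: [-0.3, -0.1, -1.9]
gripper_width: 24.8
```

```bash
cd .;python3 st.py; python3 - <<'E'
from h import *
snap("side","pics/side7.png")
crop("pics/side7.png","pics/si7.png",245,170,345,270,8) if 0 else crop("pics/side7.png","pics/si7.png",265,190,335,255,8)
E
```

```text
t 7.35 lat 0.03 along 9.31 z 143.21 F lat -0.35 along -0.11 z -1.9 T [-0.   -0.01  0.01] w 24.754788668751768
```

View pics/si7.png

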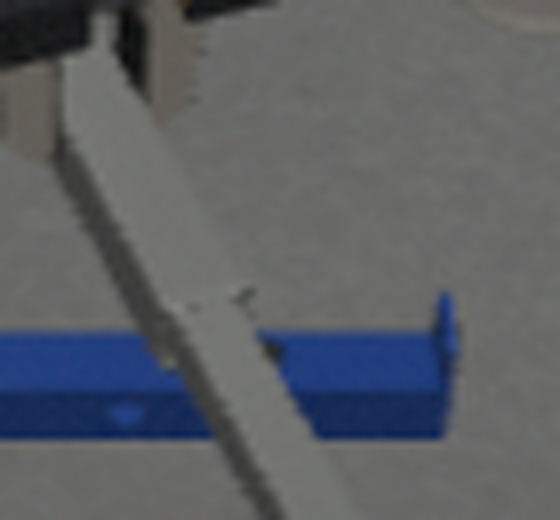

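Request:
arm_command(increments=[[[-0.002,0,0,0,0,0,0.01],[-0.002,0,0,0,0,0,0.01],[-0.0015,0,0,0,0,0,0.01],[-0.001,0,0,0,0,0,0.01],[0,0,0,0,0,0,0.01]]])

```text
t: 7.82
tool_pos: [543.1, 22.1, 143.2]
eef_rot: [[-0.076, 0.997, -0.0], [0.997, 0.076, -0.0], [-0.0, -0.0, -1.0]]
wrist_force: [0.5, -0.9, -2.0]
gripper_width: 24.9
```

Request:
arm_command(increments=[[[-0.001,0,0,0,0,0,0.01],[0,0,0,0,0,0,0.01]]])

```text
t: 7.98
tool_pos: [543.2, 21.3, 143.3]
eef_rot: [[-0.076, 0.997, 0.0], [0.997, 0.076, -0.0], [-0.0, 0.0, -1.0]]
wrist_force: [-0.3, -0.1, -2.2]
gripper_width: 24.4
```

```bash
cd .;python3 st.py
```

```text
t 7.98 lat 0.11 along 2.49 z 143.27 F lat -0.3 along -0.08 z -2.25 T [ 0.    0.01 -0.05] w 24.423100548862845
```

Request:
arm_command(increments=[[[-0.001,0,0,0,0,0,0.01],[0,0,0,0,0,0,0.01]]])

```text
t: 8.15
tool_pos: [543.3, 20.2, 143.2]
eef_rot: [[-0.076, 0.997, 0.0], [0.997, 0.076, -0.0], [-0.0, 0.0, -1.0]]
wrist_force: [0.1, -0.1, -0.3]
gripper_width: 24.9
```

Request:
arm_command(increments=[[[-0.001,0,0,0,0,0,0.01],[0,0,0,0,0,0,0.01]]])

```text
t: 8.32
tool_pos: [543.4, 19.2, 143.2]
eef_rot: [[-0.076, 0.997, 0.0], [0.997, 0.076, -0.0], [-0.0, 0.0, -1.0]]
wrist_force: [-0.0, -0.0, -1.9]
gripper_width: 24.9
```

```bash
cd .;python3 st.py;python3 - <<'E'
from h import *
snap("side","pics/side8.png")
crop("pics/side8.png","pics/si8.png",265,190,335,255,8)
E
```

```text
t 8.32 lat 0.1 along 0.38 z 143.25 F lat -0.04 along -0.04 z -1.9 T [-0.04 -0.01 -0.02] w 24.880826215447797
```

View pics/si8.png

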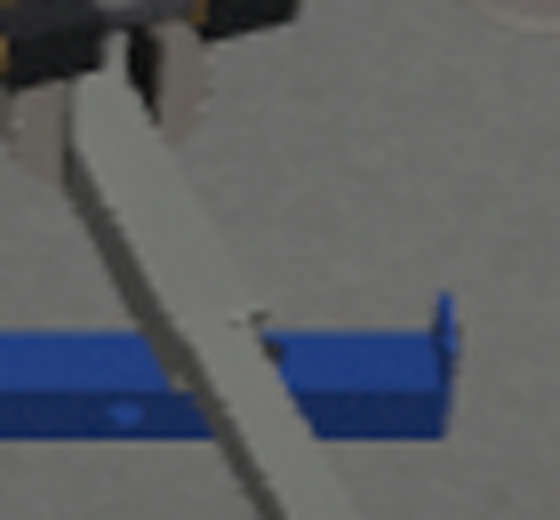

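Request:
arm_command(increments=[[[-0.001,0,0,0,0,0,0.01],[-0.001,0,0,0,0,0,0.01],[0,0,0,0,0,0,0.01]]])

```text
t: 8.62
tool_pos: [543.5, 17.8, 143.3]
eef_rot: [[-0.076, 0.997, 0.0], [0.997, 0.076, 0.001], [0.001, 0.0, -1.0]]
wrist_force: [-0.4, 0.8, -2.2]
gripper_width: 24.7
```

Request:
arm_command(increments=[[[-0.001,0,0,0,0,0,0.01],[0,0,0,0,0,0,0.01]]])

```text
t: 8.78
tool_pos: [543.5, 17.3, 143.2]
eef_rot: [[-0.077, 0.997, -0.0], [0.997, 0.077, 0.001], [0.001, 0.0, -1.0]]
wrist_force: [-0.7, 4.5, -2.0]
gripper_width: 24.7
```

Request:
arm_command(increments=[[[-0.001,0,0,0,0,0,0.01],[0,0,0,0,0,0,0.01]]])

```text
t: 8.95
tool_pos: [543.5, 16.9, 143.3]
eef_rot: [[-0.077, 0.997, -0.0], [0.997, 0.077, 0.002], [0.002, -0.0, -1.0]]
wrist_force: [-0.7, 6.5, -2.0]
gripper_width: 24.9
```

```bash
cd .;python3 st.py
```

```text
t 8.95 lat 0.05 along -1.9 z 143.27 F lat -0.19 along 6.55 z -1.98 T [1.51 0.21 0.07] w 24.942036802292233
```

Request:
arm_command(increments=[[[0.0015,0,0,0,0,0,0.01],[0,0,0,0,0,0,0.01],[0,0,0,0,0,0,0.03],[0,0,0,0,0,0,0.04],[0,0,0,0,0,0,0.05],[0,0,0,0,0,0,0.05],[0,0,0,0,0,0,0.05]]])

```text
t: 9.53
tool_pos: [543.6, 16.5, 143.3]
eef_rot: [[-0.075, 0.997, 0.0], [0.997, 0.075, -0.0], [-0.0, 0.0, -1.0]]
wrist_force: [0.5, -0.6, -0.8]
gripper_width: 48.6
```

```bash
cd .;python3 st.py;python3 - <<'E'
from h import *
snap("side","pics/side9.png");snap("wrist","pics/wrist9.png")
crop("pics/side9.png","pics/si9.png",255,170,335,255,7)
E
```

```text
t 9.53 lat 0.17 along -2.33 z 143.34 F lat 0.49 along -0.63 z -0.76 T [-0.02 -0.03  0.04] w 48.56876269674403
```

View pics/si9.png

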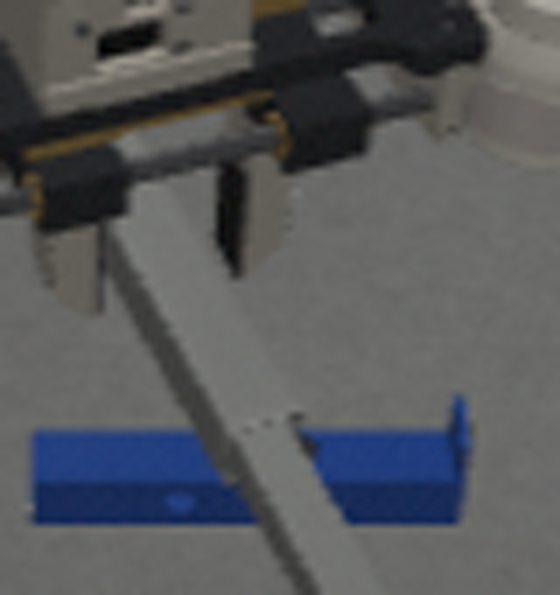

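View pics/wrist9.png

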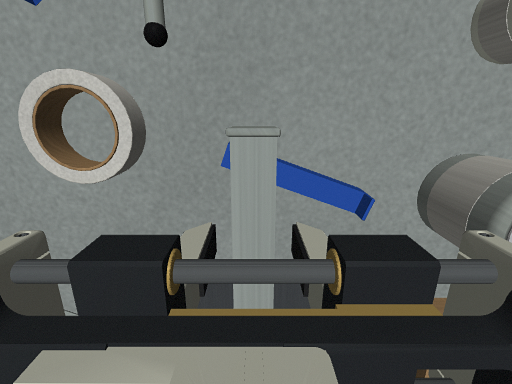

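Request:
arm_command(increments=[[[-0.008,0,0,0,0,0,0.05],[-0.016,0,0,0,0,0,0.05],[-0.016,0,0.002,0,0,0,0.05],[-0.016,0,0.002,0,0,0,0.05],[-0.016,0,0.002,0,0,0,0.05],[-0.012,0,0.002,0,0,0,0.05],[-0.007,0,0.002,0,0,0,0.05],[0,0,0,0,0,0,0.05],[0,0,0,0,0,0,0.05]]])

```text
t: 10.38
tool_pos: [550.3, -73.7, 133.1]
eef_rot: [[-0.075, 0.997, -0.0], [0.997, 0.075, 0.0], [0.0, -0.0, -1.0]]
wrist_force: [0.5, 0.3, -0.5]
gripper_width: 49.6
```

```bash
cd .;python3 st.py;python3 - <<'E'
from h import *
snap("side","pics/side10.png");snap("wrist","pics/wrist10.png");snap("scene","pics/scene10.png")
crop("pics/side10.png","pics/si10.png",250,170,350,270,6)
crop("pics/scene10.png","pics/sc10.png",150,80,250,180,6)
crop("pics/wrist10.png","pics/wr10.png",180,120,330,330,3) if 0 else None
E
python3 st.py
```

```text
t 10.38 lat 0.13 along -92.74 z 133.07 F lat 0.49 along 0.3 z -0.54 T [-0.02 -0.04  0.01] w 49.64897658302664
t 10.53 lat 0.44 along -91.72 z 133.35 F lat -0.08 along 0.29 z 0.27 T [0.   0.01 0.01] w 49.91377755530229
```

View pics/si10.png

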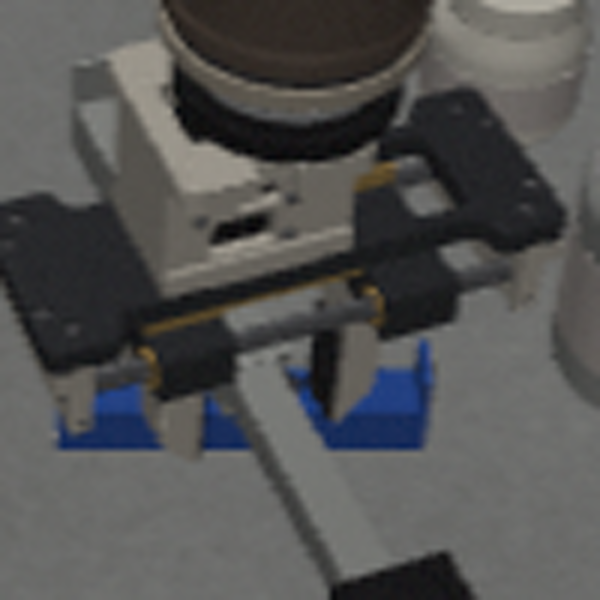

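View pics/sc10.png

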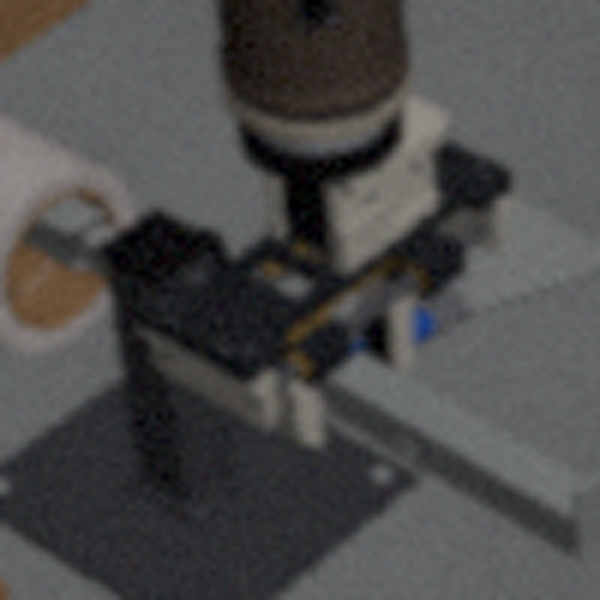

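View pics/wrist10.png

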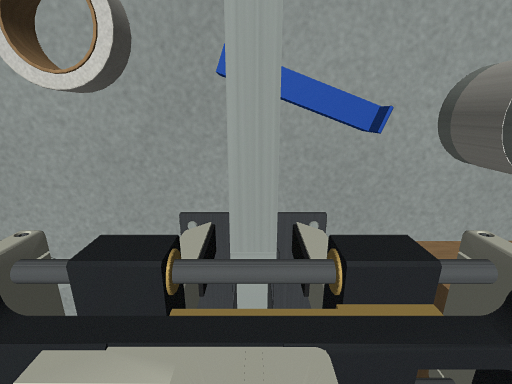

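```bash
cd .;python3 - <<'E'
from h import *
s=monitor.observe();W=vision.camera_params("wrist")
crop("pics/wrist10.png","pics/wr10.png",190,200,320,320,6)
for v in (250,252,254):
    print(v,s["eef_rot"].T@(onz(W,(253.,v),162.5)-s["tool_pos"]))
E
```

```text
250 [  7.88491858  -0.46013379 -29.14855351]
252 [  6.6794883   -0.45967537 -29.14919383]
254 [  5.46816584  -0.4592147  -29.14983728]
```

View pics/wr10.png

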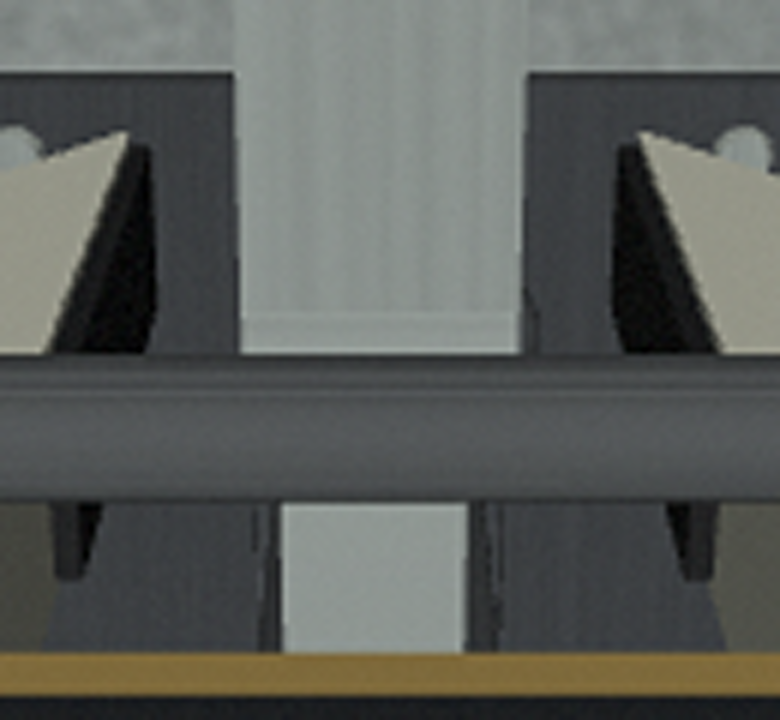

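```bash
cd .;python3 - <<'E'
from h import *
s=monitor.observe();W=vision.camera_params("wrist")
for x,y in ((528,287),(533,290),(540,310),(540,345)):
  for z in (150,154):
    print(x,y,z,s["eef_rot"].T@(onz(W,(190+x/6,200+y/6),z)-s["tool_pos"]))
E
```

```text
528 287 150 [  2.38143147  14.24560653 -16.6482026 ]
528 287 154 [  4.5609604   13.83193236 -20.64713737]
533 290 150 [  2.05328446  14.74575181 -16.64826563]
533 290 154 [  4.24215046  14.31784654 -20.64719861]
540 310 150 [ -0.14618828  15.49874088 -16.6492666 ]
540 310 154 [  2.10526138  15.04941011 -20.6481711 ]
540 345 150 [ -4.03931748  15.61459331 -16.65130917]
540 345 154 [ -1.67709296  15.16196608 -20.65015555]
```

Request:
arm_command(increments=[[[0,0,0,0,0,0,0.035],[0,0,0,0,0,0,0.03],[0,0,0,0,0,0,0.02],[0,0,0,0,0,0,0.015],[0,0,0,0,0,0,0.01],[0,0,0,0,0,0,0.01],[0,0,0,0,0,0,0.01],[0,0,0,0,0,0,0.01]]], squeeze=20)

```text
t: 11.2
tool_pos: [550.6, -73.5, 133.3]
eef_rot: [[-0.076, 0.997, 0.0], [0.997, 0.076, 0.0], [0.0, 0.0, -1.0]]
wrist_force: [1.1, 0.8, 0.8]
gripper_width: 24.2
```

```bash
cd .;python3 st.py
```

```text
t 11.2 lat 0.44 along -92.62 z 133.3 F lat 1.21 along 0.76 z 0.76 T [ 0.4  -0.12  0.  ] w 24.230618216370498
```

Request:
arm_command(increments=[[[-0.001,0,0,0,0,0,0.01],[-0.001,0,0,0,0,0,0.01],[0,0,0,0,0,0,0.01]]])

```text
t: 11.45
tool_pos: [550.7, -75.3, 133.3]
eef_rot: [[-0.076, 0.997, 0.0], [0.997, 0.076, 0.001], [0.001, 0.0, -1.0]]
wrist_force: [0.8, 4.3, 0.0]
gripper_width: 24.7
```

Request:
arm_command(increments=[[[-0.001,0,0,0,0,0,0.01],[-0.001,0,0,0,0,0,0.01],[0,0,0,0,0,0,0.01]]])

```text
t: 11.7
tool_pos: [550.9, -77.1, 133.3]
eef_rot: [[-0.076, 0.997, 0.0], [0.997, 0.076, 0.001], [0.001, 0.0, -1.0]]
wrist_force: [0.2, 6.2, 0.2]
gripper_width: 24.9
```

```bash
cd .;python3 st.py;python3 - <<'E'
from h import *
snap("wrist","pics/wrist11.png")
crop("pics/wrist11.png","pics/wr11.png",190,200,320,320,6)
E
```

```text
t 11.7 lat 0.44 along -96.24 z 133.28 F lat 0.62 along 6.16 z 0.2 T [ 1.09 -0.17  0.04] w 24.93308146188939
```

View pics/wr11.png

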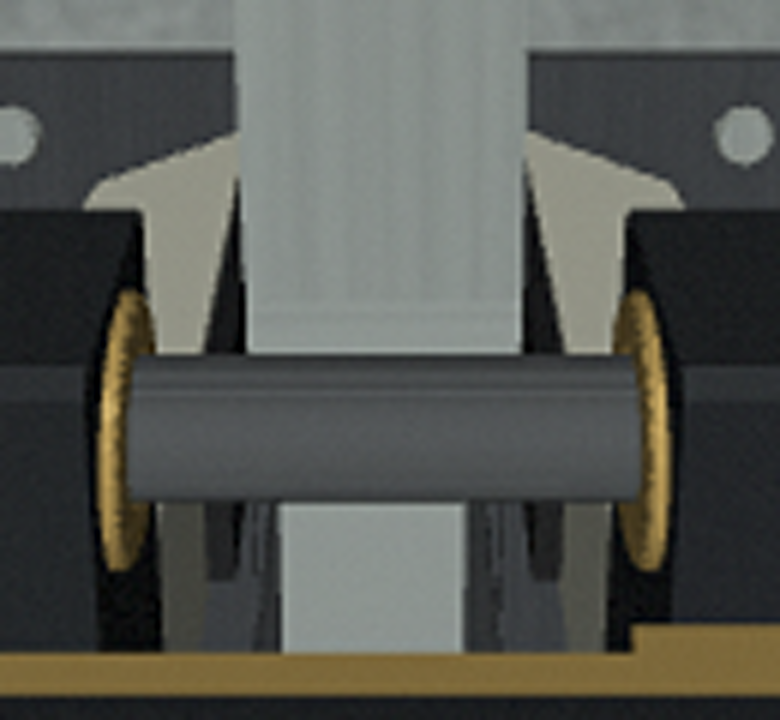

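Request:
arm_command(increments=[[[-0.001,0,0,0,0,0,0.01],[-0.001,0,0,0,0,0,0.01],[0,0,0,0,0,0,0.01]]], squeeze=30)

```text
t: 12.0
tool_pos: [551.0, -79.0, 133.3]
eef_rot: [[-0.077, 0.997, 0.0], [0.997, 0.077, 0.001], [0.001, 0.0, -1.0]]
wrist_force: [1.8, 6.6, 0.7]
gripper_width: 24.8
```

```bash
cd .;python3 st.py;python3 - <<'E'
from h import *
snap("wrist","pics/wrist12.png")
crop("pics/wrist12.png","pics/wr12.png",190,200,320,320,6)
E
```

```text
t 12.0 lat 0.46 along -98.11 z 133.25 F lat 2.3 along 6.43 z 0.68 T [ 1.25 -0.14  0.02] w 24.82977002344755
```

View pics/wr12.png

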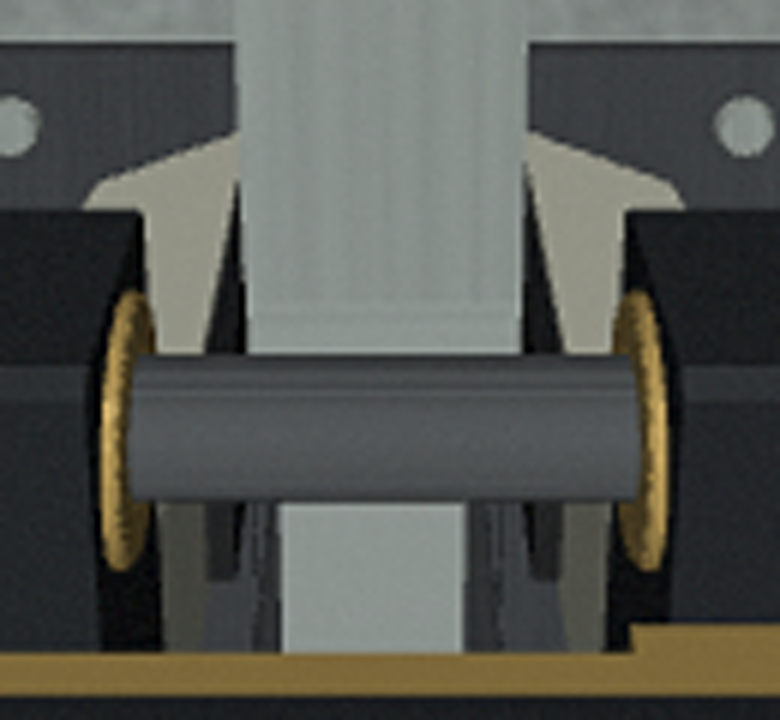

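Request:
arm_command(increments=[[[-0.001,0,0,0,0,0,0.01],[-0.001,0,0,0,0,0,0.01],[-0.001,0,0,0,0,0,0.01],[0,0,0,0,0,0,0.01]]])

```text
t: 12.38
tool_pos: [551.3, -82.7, 133.3]
eef_rot: [[-0.076, 0.997, 0.0], [0.997, 0.076, 0.0], [0.0, 0.0, -1.0]]
wrist_force: [0.4, 3.8, 0.5]
gripper_width: 25.0
```

Request:
arm_command(increments=[[[-0.001,0,0,0,0,0,0.01],[-0.001,0,0,0,0,0,0.01],[-0.001,0,0,0,0,0,0.01],[0,0,0,0,0,0,0.01]]])

```text
t: 12.72
tool_pos: [551.5, -85.7, 133.3]
eef_rot: [[-0.076, 0.997, 0.0], [0.997, 0.076, 0.0], [0.0, 0.0, -1.0]]
wrist_force: [1.2, 5.0, 1.0]
gripper_width: 24.8
```

```bash
cd .;python3 st.py;python3 - <<'E'
from h import *
snap("wrist","pics/wrist13.png")
crop("pics/wrist13.png","pics/wr13.png",190,200,320,320,6)
E
```

```text
t 12.72 lat 0.45 along -104.78 z 133.28 F lat 1.62 along 4.93 z 0.98 T [ 1.   -0.29 -0.06] w 24.8109443442926
```

View pics/wr13.png

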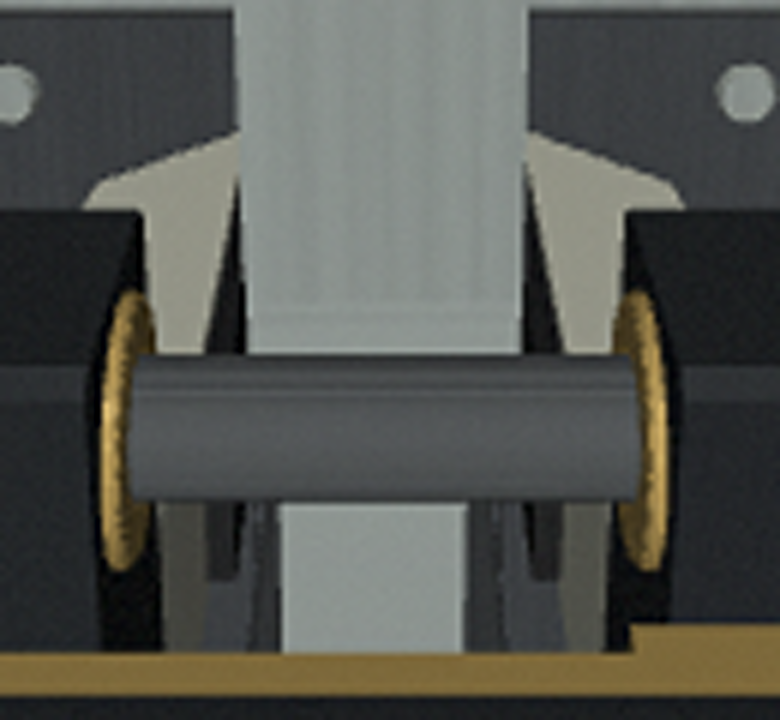

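Request:
arm_command(increments=[[[-0.002,0,0,0,0,0,0.01],[-0.002,0,0,0,0,0,0.01],[-0.002,0,0,0,0,0,0.01],[-0.002,0,0,0,0,0,0.01],[-0.002,0,0,0,0,0,0.01],[-0.002,0,0,0,0,0,0.01],[-0.002,0,0,0,0,0,0.01],[0,0,0,0,0,0,0.01]]])

```text
t: 13.43
tool_pos: [552.6, -100.0, 133.3]
eef_rot: [[-0.075, 0.997, 0.0], [0.997, 0.075, -0.0], [-0.0, 0.0, -1.0]]
wrist_force: [2.3, 3.1, 1.0]
gripper_width: 24.7
```

```bash
cd .;python3 st.py
```

```text
t 13.43 lat 0.45 along -119.18 z 133.32 F lat 2.55 along 2.96 z 1.0 T [ 0.85 -0.37 -0.06] w 24.68770763983695
```

Request:
arm_command(increments=[[[-0.002,0,0,0,0,0,0.01],[-0.002,0,0,0,0,0,0.01],[-0.002,0,0,0,0,0,0.01],[-0.002,0,0,0,0,0,0.01],[-0.002,0,0,0,0,0,0.01],[-0.002,0,0,0,0,0,0.01],[-0.002,0,0,0,0,0,0.01],[0,0,0,0,0,0,0.01]]])

```text
t: 14.1
tool_pos: [553.6, -113.9, 133.3]
eef_rot: [[-0.075, 0.997, 0.0], [0.997, 0.075, -0.0], [-0.0, 0.0, -1.0]]
wrist_force: [1.9, 4.2, 0.4]
gripper_width: 25.0
```

```bash
cd .;python3 st.py;python3 - <<'E'
from h import *
snap("wrist","pics/wrist14.png");snap("scene","pics/scene14.png")
crop("pics/wrist14.png","pics/wr14.png",190,200,320,320,6)
crop("pics/scene14.png","pics/sc14.png",150,80,250,180,6)
E
```

```text
t 14.1 lat 0.48 along -133.14 z 133.32 F lat 2.19 along 4.03 z 0.36 T [ 0.88 -0.4  -0.14] w 25.035743381969958
```

View pics/wr14.png

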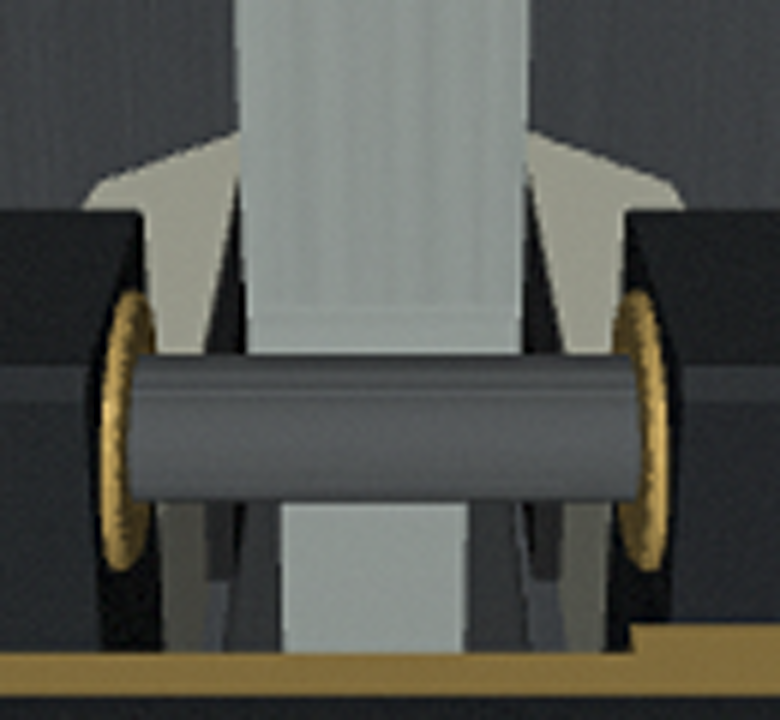

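View pics/sc14.png

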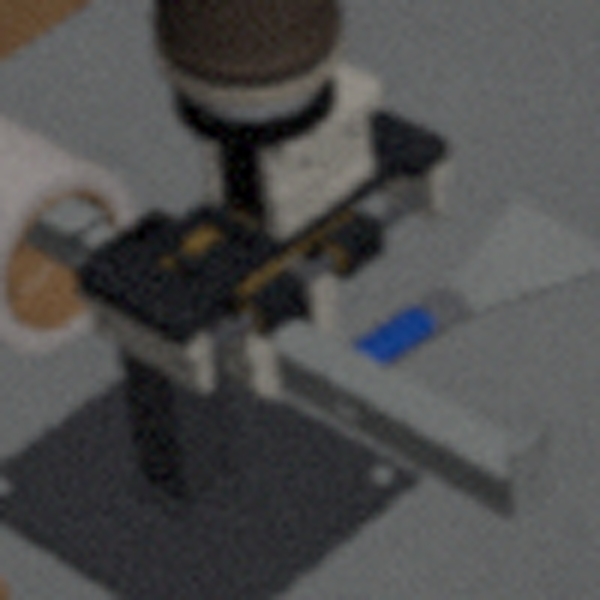

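Request:
arm_command(increments=[[[-0.002,0,0,0,0,0,0.01],[-0.002,0,0,0,0,0,0.01],[-0.002,0,0,0,0,0,0.01],[-0.002,0,0,0,0,0,0.01],[-0.002,0,0,0,0,0,0.01],[-0.002,0,0,0,0,0,0.01],[-0.001,0,0,0,0,0,0.01],[0,0,0,0,0,0,0.01]]])

```text
t: 14.87
tool_pos: [554.6, -126.8, 133.3]
eef_rot: [[-0.076, 0.997, 0.0], [0.997, 0.076, -0.0], [-0.0, 0.0, -1.0]]
wrist_force: [1.6, 3.5, 1.5]
gripper_width: 24.4
```

Request:
arm_command(increments=[[[-0.001,0,0,0,0,0,0.01],[-0.001,0,0,0,0,0,0.01],[0,0,0,0,0,0,0.01]]])

```text
t: 15.12
tool_pos: [554.8, -128.7, 133.3]
eef_rot: [[-0.076, 0.997, 0.0], [0.997, 0.076, -0.0], [-0.0, 0.0, -1.0]]
wrist_force: [1.7, 4.0, 0.8]
gripper_width: 25.0
```

Request:
arm_command(increments=[[[-0.001,0,0,0,0,0,0.01],[-0.0005,0,0,0,0,0,0.01],[0,0,0,0,0,0,0.01]]])

```text
t: 15.37
tool_pos: [554.4, -131.2, 133.3]
eef_rot: [[-0.075, 0.997, -0.0], [0.997, 0.075, -0.001], [-0.001, -0.0, -1.0]]
wrist_force: [1.7, 0.3, 1.5]
gripper_width: 24.4
```

```bash
cd .;python3 st.py
```

```text
t 15.37 lat -0.03 along -150.43 z 133.25 F lat 1.69 along 0.19 z 1.53 T [ 0.41 -0.22 -0.17] w 24.44208539992629
```

```bash
cd .;python3 - <<'E'
from h import *
snap("scene","pics/scene15.png");snap("side","pics/side15.png")
crop("pics/scene15.png","pics/sc15.png",165,115,255,180,8)
crop("pics/side15.png","pics/si15.png",260,200,340,270,8)
E
python3 st.py
```

```text
t 15.47 lat -0.07 along -150.44 z 133.22 F lat 0.62 along -0.8 z 0.91 T [ 0.16 -0.22 -0.15] w 24.473708741335535
```

View pics/sc15.png

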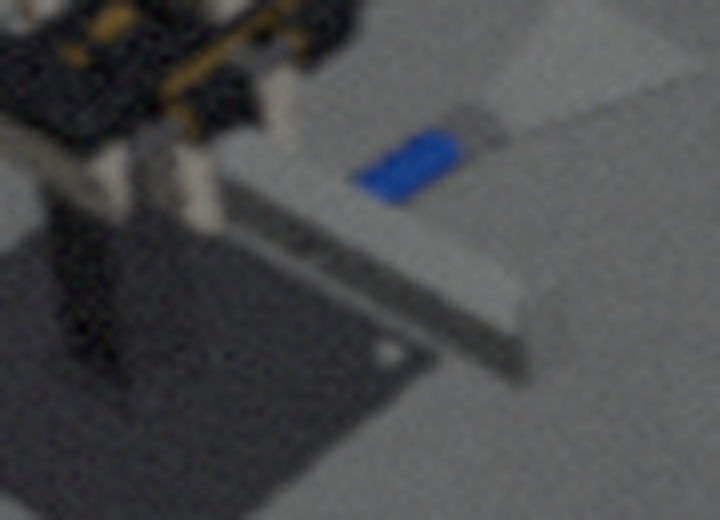

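View pics/si15.png

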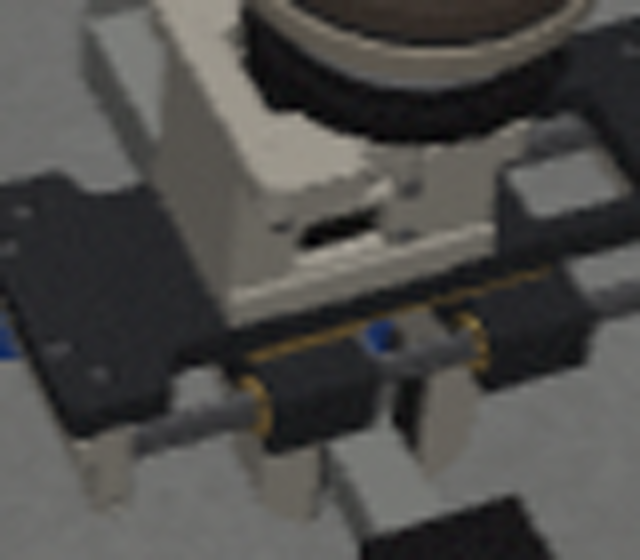

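Request:
arm_command(increments=[[[0.001,0,0,0,0,0,0.01],[0.001,0,0,0,0,0,0.01],[0,0,0,0,0,0,0.01]]])

```text
t: 15.72
tool_pos: [554.3, -130.8, 133.3]
eef_rot: [[-0.074, 0.997, 0.0], [0.997, 0.074, -0.003], [-0.003, -0.0, -1.0]]
wrist_force: [0.4, -6.5, 1.9]
gripper_width: 25.1
```

Request:
arm_command(increments=[[[0.001,0,0,0,0,0,0.01],[0,0,0,0,0,0,0.01]]])

```text
t: 15.88
tool_pos: [554.2, -130.6, 133.4]
eef_rot: [[-0.073, 0.997, 0.0], [0.997, 0.073, -0.004], [-0.004, 0.0, -1.0]]
wrist_force: [1.5, -9.3, 0.7]
gripper_width: 25.0
```

```bash
cd .;python3 st.py
```

```text
t 15.88 lat -0.17 along -149.83 z 133.38 F lat 0.78 along -9.42 z 0.73 T [-1.52 -0.27 -0.09] w 24.983497227255484
```

Request:
arm_command(increments=[[[-0.0015,0,0,0,0,0,0.01],[-0.001,0,0,0,0,0,0.01],[0,0,0,0,0,0,0.01],[0,0,0,0,0,0,0.03],[0,0,0,0,0,0,0.045],[0,0,0,0,0,0,0.06],[0,0,0,0,0,0,0.06],[0,0,0,0,0,0,0.06]]])

```text
t: 16.55
tool_pos: [554.6, -129.2, 133.1]
eef_rot: [[-0.076, 0.997, -0.0], [0.997, 0.076, 0.0], [0.0, -0.0, -1.0]]
wrist_force: [-0.7, -0.1, -0.4]
gripper_width: 52.3
```

Request:
arm_command(increments=[[[0,0,-0.01,0,0,0,0.06],[0,0,-0.02,0,0,0,0.06],[0,0,-0.03,0,0,0,0.06],[0,0,-0.03,0,0,0,0.06],[0,0,-0.03,0,0,0,0.06],[0.03,0,-0.02,0,0,0,0.06],[0.03,0,0,0,0,0,0.06],[0.03,0,0,0,0,0,0.06],[0.03,0,0,0,0,0,0.06],[0.03,0,0,0,0,0,0.06],[0.03,0,0,0,0,0,0.06],[0,0,0,0,0,0,0.06]]])

```text
t: 17.55
tool_pos: [540.1, 57.4, 274.2]
eef_rot: [[-0.084, 0.996, 0.0], [0.996, 0.084, 0.004], [0.004, 0.001, -1.0]]
wrist_force: [0.8, 0.4, -0.5]
gripper_width: 60.0
```

```bash
cd .;python3 st.py; python3 - <<'E'
from h import *
for n in ["scene","side","wrist"]: snap(n,f"pics/{n}16.png")
crop("pics/scene16.png","pics/sc16.png",110,90,260,200,5)
crop("pics/side16.png","pics/si16.png",240,180,360,300,6)
E
```

```text
t 17.55 lat -0.37 along 38.72 z 274.21 F lat 0.83 along 0.35 z -0.53 T [0.05 0.02 0.05] w 59.98860281622773
```

View pics/sc16.png

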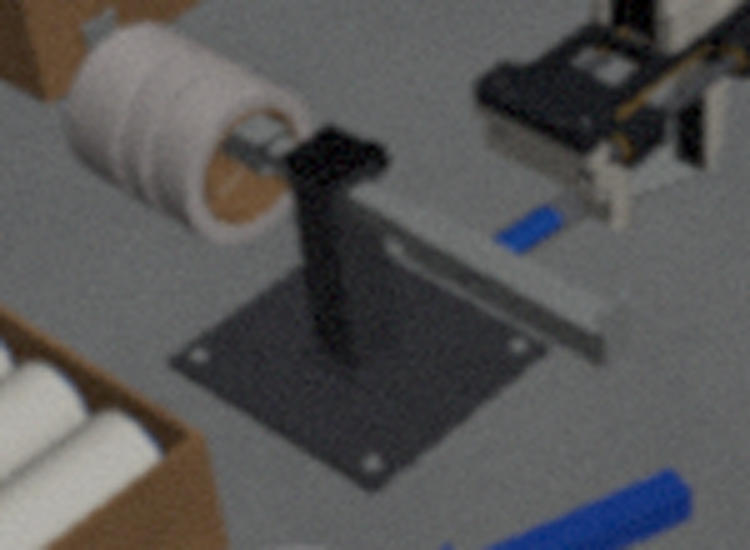

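View pics/si16.png

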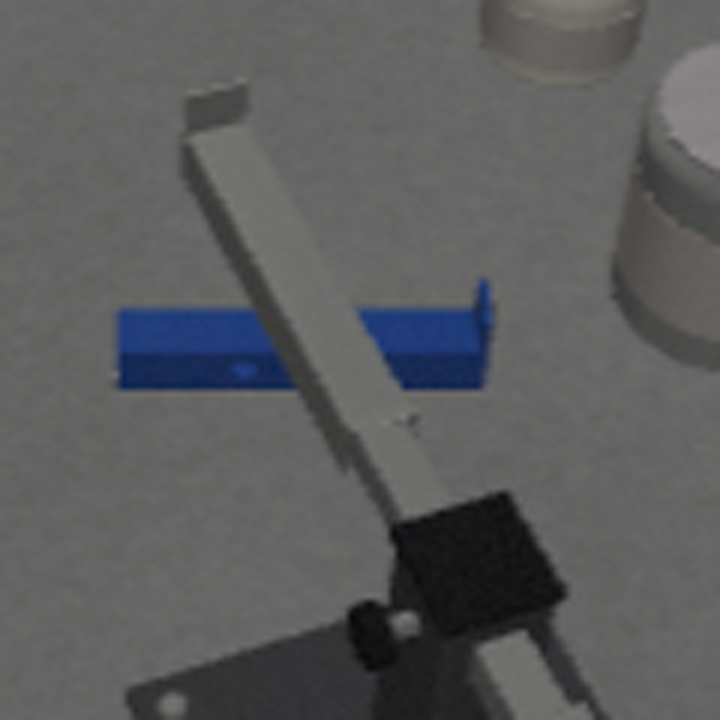

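View pics/scene16.png

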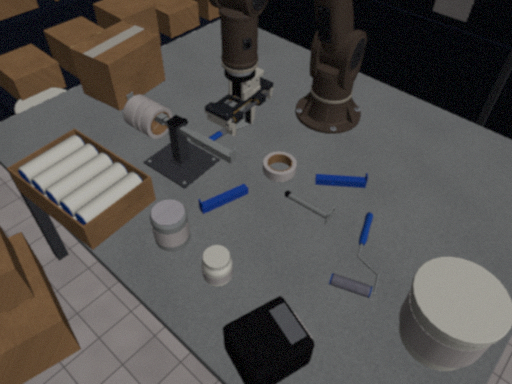

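```bash
python3 - <<'E'
from h import *
W=vision.camera_params("wrist")
t=np.radians(4.25);ey=np.array([-np.sin(t),np.cos(t)]);ex=np.array([np.cos(t),np.sin(t)])
b=np.array([543.3,18.8])-96.5*ey+ex*14
for n in ("wrist","scene"):
  print(n,proj(vision.camera_params(n),np.r_[b,150]))
crop("pics/scene16.png","pics/sc16b.png",170,110,240,165,10)
E
```

```text
wrist [[264.55879694 286.3606668 ]]
scene [[202.161976   144.69728167]]
```

View pics/wrist16.png

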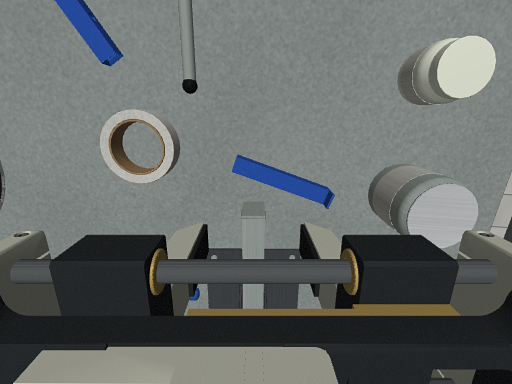

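View pics/sc16b.png

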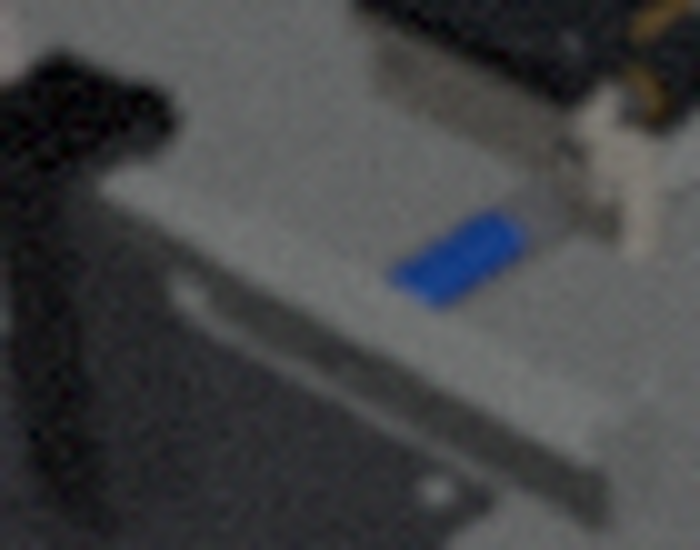

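Request:
arm_command(increments=[[[0.03,0.02,0,0,0,0,0.06],[0.03,0.02,0,0,0,0,0.06],[0.03,0.02,0,0,0,0,0.06],[0.03,0.02,0,0,0,0,0.06],[0,0,0,0,0,0,0.06],[0,0,0,0,0,0,0.06]]])

```text
t: 18.2
tool_pos: [612.3, 176.1, 272.6]
eef_rot: [[-0.077, 0.997, -0.001], [0.997, 0.077, -0.0], [-0.0, -0.001, -1.0]]
wrist_force: [-0.8, -0.5, 1.0]
gripper_width: 60.0
```

```bash
python3 - <<'E'
from h import *
t=np.radians(4.25);ey=np.array([-np.sin(t),np.cos(t)]);ex=np.array([np.cos(t),np.sin(t)])
b=np.array([543.3,18.8])-96.5*ey+ex*14
s,cp=snap("wrist","pics/wrist17.png"); p=proj(cp,np.r_[b,150])[0]; print(p)
x,y=map(int,p); crop("pics/wrist17.png","pics/wr17.png",max(0,x-45),max(0,y-60),x+45,min(384,y+30),8)
E
```

```text
[204.22803781 362.5890069 ]
```

View pics/wr17.png

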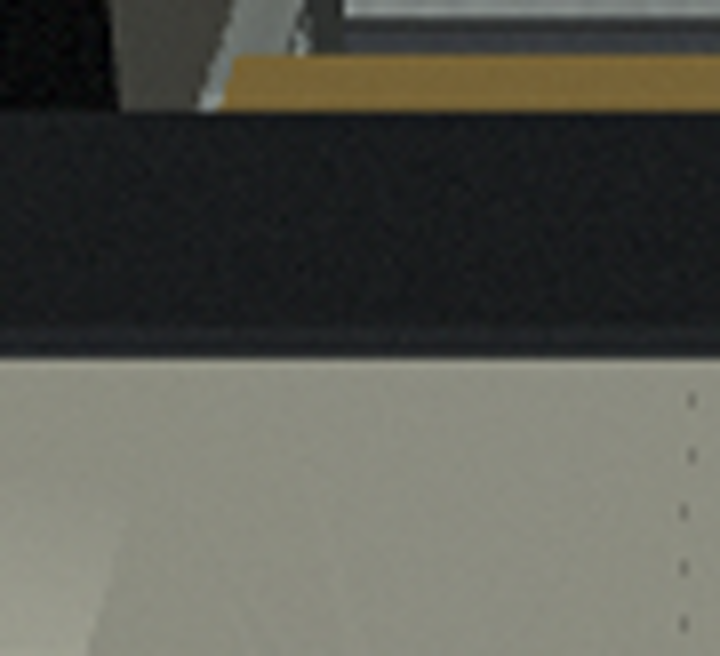

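Request:
arm_command(increments=[[[-0.03,0,0,0,0,0,0.06],[-0.035,0,0,0,0,0,0.06],[-0.035,0,0,0,0,0,0.06],[-0.035,0,0,0,0,0,0.06],[-0.035,0,0,0,0,0,0.06],[-0.035,0,0,0,0,0,0.06],[-0.035,0,0,0,0,0,0.06],[0,0,0,0,0,0,0.06],[0,0,0,0,0,0,0.06]]])

```text
t: 19.0
tool_pos: [628.8, -69.8, 273.6]
eef_rot: [[-0.067, 0.998, -0.0], [0.998, 0.067, -0.002], [-0.002, -0.0, -1.0]]
wrist_force: [-0.2, 1.3, -0.3]
gripper_width: 60.3
```

```bash
python3 - <<'E'
from h import *
t=np.radians(4.25);ey=np.array([-np.sin(t),np.cos(t)]);ex=np.array([np.cos(t),np.sin(t)])
b=np.array([543.3,18.8])-96.5*ey+ex*14
s,cp=snap("wrist","pics/wrist18.png"); p=proj(cp,np.r_[b,150])[0]; print(p)
x,y=map(int,p); crop("pics/wrist18.png","pics/wr18.png",max(0,x-45),max(0,y-45),x+45,min(384,y+30),8)
E
```

```text
[194.69555001 188.87213753]
```

View pics/wr18.png

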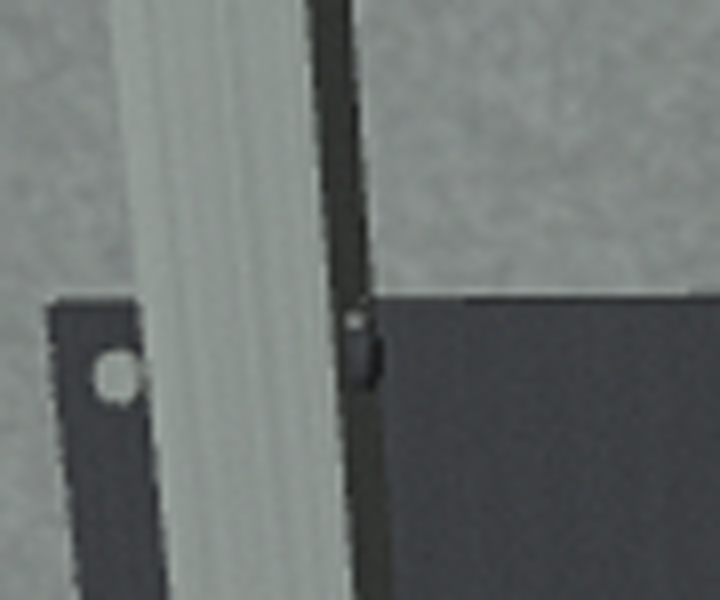

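The enlarged wrist view shows the button standing out through the hole in the tube's +x wall, at crop pixel (360,355). The arm is locked on and the robot touches nothing.

```bash
python3 -c "
from rig import sign_off
print(sign_off())"
```

```text
the job is handed in; nothing more can be done
None
```

The loose grey display arm is on the stand's bare stub and locked by the spring button. I handed the job in at about 19 s, well under the 72 s limit.

**How it went**
- I gripped the tube near its middle and slid it onto the stub. There was no side force until it met the button, where the push rose to about 6.5 N and I let go.
- I then pinched the button and the tube's mouth together and slid them on about 58 mm. The push was 3–7 N, then dropped to near zero, which I took as the click.
- The tube slipped about 1 mm in the pads at the start of that slide. I raised the grip from 20 N to 30 N and it did not slip again.

**Last checks**
- **Lock:** a gentle pull back was resisted at about 9 N.
- **Button:** the close wrist picture shows it standing out through the hole in the tube's +x wall.
- **Position:** the tube sits straight on the stub with the end plate at the outer end. The gripper was open and clear of everything.
- **Other goods:** the blue look-alikes, the prong, the tape and the tins look unmoved in the pictures.

**What disagreed:** my first fit of the stand from the scene and side cameras was about 2–3 mm and 1° off the wrist camera's. I went by the wrist camera, and the free slide bore it out. The tube also met the button about 1.5 mm later than I had worked out.

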